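# Clear the soap die and check its seam

### The job

Move the fresh egg soaps off the split metal die onto the round marks of the flat soap tray, one upright on each mark: they are still soft, so grip them lightly (10 N is plenty) and set them down rather than dropping them. Then take the orange probe from its stand and, holding it upright, guide its tip along the whole stepped seam of the die from the green dot to the red dot slowly, at about 3 cm/s, keeping it just above or barely touching the face and never pressing on it. Put the probe back upright in its stand, press the green ready button fully down, and leave the soaps on their marks and the jar, earmuffs and wrench alone.

Things in the scene. Friction and masses are not known exactly. Their poses are not given: they have to be found in the camera images.
- die: fixed split die plate of pale and grey metal, 220 (x) x 250 (y) x 25 mm high, origin at the centre of its underside, top face at z = +25 mm; a dark 3 mm seam line with two right-angled steps crosses the flush top face
- seam_start (a point): start of the seam, centre of a green dot 14 mm wide on the die's top face, at die x -30, y +100 mm; the seam runs straight from here to seam_corner1
- seam_a (a point): point on the seam on the top face, half way from seam_start to seam_corner1
- seam_corner1 (a point): first corner of the seam, at die x -30, y 0 mm on the top face; the seam goes straight on to seam_corner2
- seam_corner2 (a point): second corner of the seam, at die x +30, y 0 mm on the top face; the seam goes straight on to seam_end
- seam_b (a point): point on the seam on the top face, half way from seam_corner2 to seam_end
- seam_end (a point): end of the seam, centre of a red dot 14 mm wide on the top face, at die x +30, y -100 mm
- tray: fixed flat grey-brown soap tray without a rim, 220 x 220 x 8 mm, a cream line round its border, origin at the centre of its underside, its flat top at z = +8 mm
- stand (a point): probe stand on the fixed blue console box (220 (x) x 110 (y) x 50 mm high; this point lies 55 mm from the console's middle towards its -x end, on its top face; its axes are the console's): centre of the mouth of a 26 mm square well straight through the console, sides parallel to the console's; two white strips lie beside it; the probe's collar rests on the console's top over the well
- ready_top (a point): top centre of the green push button, 36 mm wide, near the +x end of the console, 115 mm from the stand along the console's x; it is pressed straight down
- ready (a joint): travel of the green button in m: 0 released, 0.006 fully down; a spring that needs 5 N at the bottom returns it
- probe: orange upright probe pen, 80 g: square handle 20 x 20 mm from z = +8 to +78 mm, black square collar 36 x 36 mm from z = 0 to +8 mm, steel shank 10 mm thick below it; origin at the centre of the collar's underside, z along the handle, x and y along the sides of the handle
- probe_tip (a point): brass round tip of the probe, 40 mm below the probe's origin along its axis
- soap0: pink egg soap (may be absent), about 80 g, a squat egg cut flat, standing on its flat foot 43 mm wide; 38 mm high, round in plan, widest (47 mm) 14 mm above the foot; origin at the centre of the foot, z up
- soap1: lilac egg soap (may be absent), about 80 g, a squat egg cut flat, standing on its flat foot 43 mm wide; 38 mm high, round in plan, widest (47 mm) 14 mm above the foot; origin at the centre of the foot, z up
- soap2: yellow egg soap (may be absent), about 80 g, a squat egg cut flat, standing on its flat foot 43 mm wide; 38 mm high, round in plan, widest (47 mm) 14 mm above the foot; origin at the centre of the foot, z up
- soap3: cream egg soap (may be absent), about 80 g, a squat egg cut flat, standing on its flat foot 43 mm wide; 38 mm high, round in plan, widest (47 mm) 14 mm above the foot; origin at the centre of the foot, z up
- mark0 (a point): centre of a dark round mark 52 mm wide on the tray's top, at tray x -42.5, y -42.5 mm
- mark1 (a point): centre of a dark round mark 52 mm wide on the tray's top, at tray x -42.5, y +42.5 mm
- mark2 (a point): centre of a dark round mark 52 mm wide on the tray's top, at tray x +42.5, y -42.5 mm
- mark3 (a point): centre of a dark round mark 52 mm wide on the tray's top, at tray x +42.5, y +42.5 mm
- jar: bystander: closed jar 64 mm wide, 100 mm high, origin under its centre
- earmuffs: bystander: black earmuffs with red cups lying flat, about 220 x 110 x 55 mm, origin at the table between the cups
- wrench: bystander: steel wrench lying flat, origin under its middle
Things that resemble listed ones, but are neither listed nor needed, are in the scene too. Of the things like the probe, leave any that is blue or turquoise; of the rest the larger one is meant.

How it is judged:
On the way, in this order (a step that is already met when the one before it is completed fails the run):
1. every soap stands upright and released on a mark of the tray ((distance between soap0 and mark0 below 0.015 m or distance between soap0 and mark1 below 0.015 m or distance between soap0 and mark2 below 0.015 m or distance between soap0 and mark3 below 0.015 m) and angle between each of soap0, soap1, soap2, soap3's own z axis and vertical below 0.12 rad and contact force between each of soap0, soap1, soap2, soap3 and the fingers below 0.1 N and linear speed of each of soap0, soap1, soap2, soap3 below 0.02 m/s and (distance between soap1 and mark0 below 0.015 m or distance between soap1 and mark1 below 0.015 m or distance between soap1 and mark2 below 0.015 m or distance between soap1 and mark3 below 0.015 m) and (distance between soap2 and mark0 below 0.015 m or distance between soap2 and mark1 below 0.015 m or distance between soap2 and mark2 below 0.015 m or distance between soap2 and mark3 below 0.015 m) and (distance between soap3 and mark0 below 0.015 m or distance between soap3 and mark1 below 0.015 m or distance between soap3 and mark2 below 0.015 m or distance between soap3 and mark3 below 0.015 m)), for 0.2 s.
2. the probe tip is at the green dot, slow and upright (distance between probe_tip and seam_start below 0.01 m and linear speed of probe below 0.07 m/s and angle between probe's own z axis and vertical below 0.25 rad), for 0.1 s.
3. the tip passes half way along the first leg (distance between probe_tip and seam_a below 0.01 m and linear speed of probe below 0.07 m/s and angle between probe's own z axis and vertical below 0.25 rad), for 0.1 s.
4. the tip passes the first corner (distance between probe_tip and seam_corner1 below 0.01 m and linear speed of probe below 0.07 m/s and angle between probe's own z axis and vertical below 0.25 rad), for 0.1 s.
5. the tip passes the second corner (distance between probe_tip and seam_corner2 below 0.01 m and linear speed of probe below 0.07 m/s and angle between probe's own z axis and vertical below 0.25 rad), for 0.1 s.
6. the tip passes half way along the last leg (distance between probe_tip and seam_b below 0.01 m and linear speed of probe below 0.07 m/s and angle between probe's own z axis and vertical below 0.25 rad), for 0.1 s.
7. the tip reaches the red dot (distance between probe_tip and seam_end below 0.01 m and linear speed of probe below 0.07 m/s and angle between probe's own z axis and vertical below 0.25 rad), for 0.1 s.
8. the probe is back upright in its stand, released (distance between probe and stand below 0.012 m and angle between probe's own z axis and vertical below 0.12 rad and contact force between probe and the fingers below 0.1 N and linear speed of probe below 0.02 m/s), for 0.2 s.
9. the green button is pressed fully down (value of joint ready above 0.0048 m), for 0.05 s.
At the end, for the whole second after the job is handed in: Every soap present stands upright (within 0.12 rad), released and still on a tray mark (foot within 15 mm of its centre); the probe stands upright in its stand (within 12 mm), released and still; the button has come up again (all of step 1 and all of step 8 and value of joint ready below 0.002 m); the robot touches nothing.
It fails at once if a soap is squeezed: finger forces on it add up to over 30 N (15 N a finger) (contact force between any of soap0, soap1, soap2, soap3 and the fingers above 30 N).
It fails at once if a soap is dropped: falls faster than 0.5 m/s touching nothing ((contact force between soap0 and anything else below 0.01 N and linear speed of soap0 above 0.5 m/s) or (contact force between soap1 and anything else below 0.01 N and linear speed of soap1 above 0.5 m/s) or (contact force between soap2 and anything else below 0.01 N and linear speed of soap2 above 0.5 m/s) or (contact force between soap3 and anything else below 0.01 N and linear speed of soap3 above 0.5 m/s)).
It fails at once if the probe presses on the die with over 12 N (contact force between probe and die above 12 N).
It fails at once if the probe hurries: over 0.08 m/s with its tip within 8 mm of the die's face (linear speed of probe above 0.08 m/s and z of probe_tip in the frame of die below 0.033 m and x of probe_tip in the frame of die between -0.11 and 0.11 m and y of probe_tip in the frame of die between -0.125 and 0.125 m).
It fails at once if the jar, earmuffs or wrench is moved by over 30 mm (distance of any of jar, earmuffs, wrench from where it was at the start of the episode above 0.03 m).
Of soap0, soap1, soap2, soap3 only 2 to 4 are there at a start; the rules pass over those that are not, and their reading is None.
At some moment in a run one of soap0, soap1, soap2, soap3 may be knocked a few centimetres aside while the robot is not near it.
It also fails if it takes over 210 s, if anything falls off the work surface, if the arm or the gripper's body presses on something with over 40 N, if the wrist force passes 120 N, or if a joint passes its speed limit or range.

### The arm

A 7-joint arm with a two-finger parallel gripper is mounted at the origin on the work surface. World frame = base frame: x ahead of the robot, y to its left, z up, the work surface at z = 0. Lengths are in m, angles in rad, forces in N, time in s.
With the tool pointing down it reaches from about 0.4 to 0.925 m from the base axis. Payload 4.1 kg.
Tool frame: the origin (TCP) lies at the very end of the fingers, on their centre line; the grasp point (between the pads) lies 19 mm behind it (bot.grip_point_offset is the distance from the TCP to the grasp point, in m); z points along the fingers, y is the direction in which the jaws open and shut (so a half turn about z gives the same grasp; the last joint's range is limited). The gripper opens to 85 mm and grips with 20 to 120 N. Pads are 22 mm wide; open, the fingers measure 114 mm over their backs; the gripper's body (76 mm by 85 mm) begins 54 mm behind the grasp point. The pads swing forward as they close: fully open they stand 13 mm farther back than shut.
Start: joints at [-1.298, 0.398, 0.045, 1.537, -0.019, 1.207, -0.051], TCP at [0.236, 0.606, 0.231] pointing down, gripper open.
Joint ranges: [-2.82, 2.82], [-0.49, 2.23], [-1.37, 1.46], [0, 2.46], [-1.36, 4.5], [0.23, 2], [-2.94, 2.94]. Speed limits (rad/s): [2.57, 2.57, 3.14, 3.14, 3.14, 3.14, 3.14].

### API

Orientations are given as a unit quaternion [x, y, z, w].
In Python, from cell import bot, eyes, ticket gives the robot as it stands.
- The arm moves only by the tool drive_tool, never from a script. Its argument "increments" is one flat list of numbers, 7 for each row, row after row: the shift along the world's x, y, z in cm, then the turn, a rotation vector about the world's x, y, z in rad, then the closure, from 0 (fully open) to 1 (shut). In form: [tx, ty, tz, ax, ay, az, jaw, tx, ty, tz, ax, ay, az, jaw, ...]. A call has 1 to 20 rows; each row shifts and turns the commanded pose from where the row before left it; what a row does not reach is not made up. A row lasts 1/8 s, in which the tool goes at most 62.5 mm and 10.7 degrees, less where a joint would pass 70% of its speed; a pose out of reach is approached as far as the arm can. A call is refused whole if a number of a shift passes 6.25 or a number of a turn 0.188, either way. A call with a gripper value outside its range is refused whole. The fingers move at their own pace and stop on an object; the grip force is fixed at half the most. Time passes only in rows, so rows that do not move let the fingers close. It gives the time, the measured TCP pose, the force and the opening at its end, in the units of the state.
- bot.get_state(): the state, without advancing time (a new reading comes with each control period).
- eyes.camera(name): name is "side" or "top"; returns a dict with "frame" (480x640x3 uint8, red, green, blue), "vertical_fov" (degrees; the focal length in pixels is half the picture's height over the tangent of half this angle, whatever the lens; pixels are square), "cx", "cy" (the principal point, pixels), "R" (3x3) and "t" (3): a world point X has camera coordinates R X + t. Camera axes: x right, y down, z forward; pixel columns grow to the right and rows downward; lengths in m; the calibration is good to about 2 mm. A picture is of the moment at which its call begins. There is no depth.
- ticket.finish_job(): hands the job in, once; it reports no verdict.
The state is a dict: "t": time; "joint_pos": joint angles; "qd": joint speeds; "joint_efforts": joint torques, N m; "ee_pos": TCP position; "orientation": TCP orientation; "ft_force": force on the tool from outside, world axes, zero at the start; "torque": the same for the moment, N m; "grip_width": opening from 0.0 (shut) to 1.0 (fully open).
Only numpy, scipy, OpenCV 4.12 (cv2) and the standard library are available. Lean on these libraries where they do the work, as an engineer would, in place of code of your own. Each camera call takes 0.05 s, during which the arm holds its last target.

## Working session

There is one attempt and no reset: what is moved stays moved. The work goes in short steps, Python scripts to look and compute and a tool call to move; the robot and the scene stay as the last step left them, time stands still between calls to the robot, and variables do not carry over. Pictures are saved under pics/ and viewed, and the job is handed in when it is done.

Besides the shell and the picture viewer there is one more tool, called after "Call:" as a command line: name --argument value ..., lists and objects as JSON in quotes. drive_tool: Moves the arm, as the interface text tells. Its arguments: {"type":"object","properties":{"increments":{"type":"array","items":{"type":"number"}}},"required":["increments"]}

```bash
mkdir -p pics; ls; python3 - <<'E'
from cell import bot, eyes, ticket
import cv2, numpy as np
print(bot.get_state(), bot.grip_point_offset)
for n in ("side","top"):
    c=eyes.camera(n)
    cv2.imwrite(f"pics/{n}0.png",c["frame"][:,:,::-1])
    print(n,{k:v for k,v in c.items() if k!="frame"})
E
```

```text
pics
{'t': 0.0, 'joint_pos': array([-1.29798767,  0.39921274,  0.04503337,  1.53790902, -0.01869261,
        1.20689792, -0.05074877]), 'qd': array([ 0.00211219,  0.00031944,  0.00125218,  0.00136849,  0.00137661,
       -0.00128684, -0.0010663 ]), 'joint_efforts': array([ 3.38253121e-04, -4.75121784e+01,  1.36501305e+00, -2.54214764e+01,
        1.16756558e-02,  9.56013246e-03, -4.66360817e-06]), 'ee_pos': array([0.23589262, 0.60498815, 0.23023715]), 'orientation': array([ 1.84802876e-01,  9.82775097e-01, -9.96438690e-04, -1.13215484e-04]), 'ft_force': array([-0.30520155, -0.13819386,  0.18103415]), 'torque': array([-0.0086807 ,  0.00996516,  0.03756199]), 'grip_width': 0.9979844587841378} 0.0187
side {'vertical_fov': 42.51636971706637, 'cx': 322.15760484133614, 'cy': 240.16745183213544, 'R': array([[-0.83878127, -0.54426963, -0.01471565],
       [-0.28987558,  0.46928346, -0.83411341],
       [ 0.46088841, -0.695373  , -0.55139665]]), 't': array([0.49503624, 0.21989741, 1.17548788])}
top {'vertical_fov': 46.097742633359516, 'cx': 324.5483797330458, 'cy': 246.50290459106068, 'R': array([[-0.02318695, -0.99947359,  0.02269171],
       [-0.99703192,  0.02145159, -0.07394043],
       [ 0.07341473, -0.02433881, -0.99700446]]), 't': array([0.0153886 , 0.59025113, 1.26170223])}
```

View pics/side0.png

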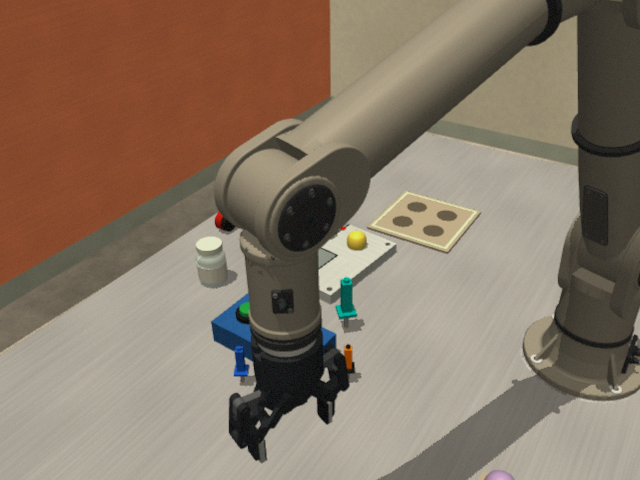

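View pics/top0.png

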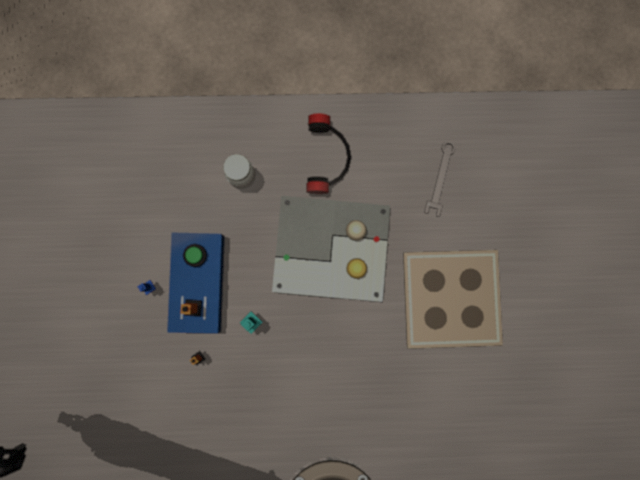

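The side view shows the arm over the console, the yellow soap at (357,240), the tray's marks, the jar at (210,262), and something lilac at the bottom edge (499,475). The top view shows the tray (452,299), the die (332,250) with cream (356,230) and yellow (357,268) soaps, the console (196,283) with the probe (190,308) and button (194,255). The lookalikes are blue (148,287), turquoise (252,322) and a smaller orange one (197,358).

```bash
cat > h.py <<'E'
import numpy as np, cv2
from cell import bot, eyes, ticket
def K(c):
    h,w=c["frame"].shape[:2]; f=h/2/np.tan(np.radians(c["vertical_fov"])/2); return f
def px2w(c,u,v,z):
    f=K(c); d=c["R"].T@np.array([(u-c["cx"])/f,(v-c["cy"])/f,1.]); o=-c["R"].T@c["t"]
    return o+d*(z-o[2])/d[2]
def w2px(c,X):
    p=c["R"]@np.asarray(X,float)+c["t"]; f=K(c); return np.array([f*p[0]/p[2]+c["cx"],f*p[1]/p[2]+c["cy"]])
def hsv(c): return cv2.cvtColor(c["frame"],cv2.COLOR_RGB2HSV)
def blobs(m,amin=15):
    n,l,s,ce=cv2.connectedComponentsWithStats(m.astype(np.uint8))
    return [(ce[i].round(1),s[i]) for i in range(1,n) if s[i][4]>=amin]
E
python3 - <<'E'
from h import *
c=eyes.camera("top"); s=eyes.camera("side")
np.savez("cal.npz",top=c["frame"],side=s["frame"])
fr=c["frame"]
g=np.clip(255*(fr/255.)**0.6,0,255).astype(np.uint8)
crop=g[180:380,130:530]; cv2.imwrite("pics/top1.png",cv2.resize(crop,(800,400),interpolation=cv2.INTER_CUBIC)[:,:,::-1])
crop=s["frame"][180:480,180:520]; cv2.imwrite("pics/side1.png",cv2.resize(crop,(680,600),interpolation=cv2.INTER_CUBIC)[:,:,::-1])
print(px2w(s,499,478,.03)); 
for n,u,v,z in [("tray",452,299,.008),("die",332,250,.025),("cream",356,230,.03),("yellow",357,268,.03),("console",196,283,.05)]: print(n,px2w(c,u,v,z))
o=-c["R"].T@c["t"]; print(o, -s["R"].T@s["t"])
for u,v in [(0,0),(639,0),(0,479),(639,479)]: print(px2w(c,u,v,0),px2w(s,u,v,0))
E
```

```text
[0.03742006 0.36539343 0.03      ]
tray [ 0.46435361 -0.28791577  0.008     ]
die [ 0.58188491 -0.01445133  0.025     ]
cream [ 0.62582521 -0.06981811  0.03      ]
yellow [ 0.53961966 -0.06972322  0.03      ]
console [0.51385737 0.2879362  0.05      ]
[0.4962285  0.033427   1.30121699] [-0.06279872  0.9836415   0.83886424]
[1.19154663 0.75388075 0.        ] [ 3.8130869  -1.29124617  0.        ]
[ 1.17441987 -0.77418418  0.        ] [ 0.4491335  -3.16233404  0.        ]
[0.09080724 0.7331863  0.        ] [0.69868101 0.76153543 0.        ]
[ 0.04685786 -0.70085855  0.        ] [-0.14093196  0.22910555  0.        ]
```

View pics/top1.png

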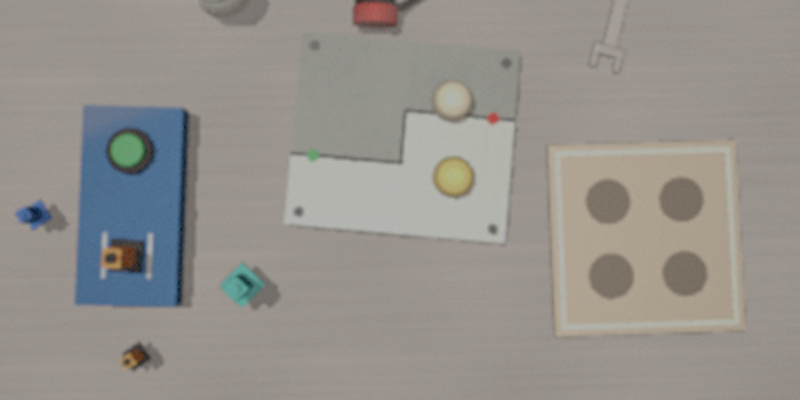

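View pics/side1.png

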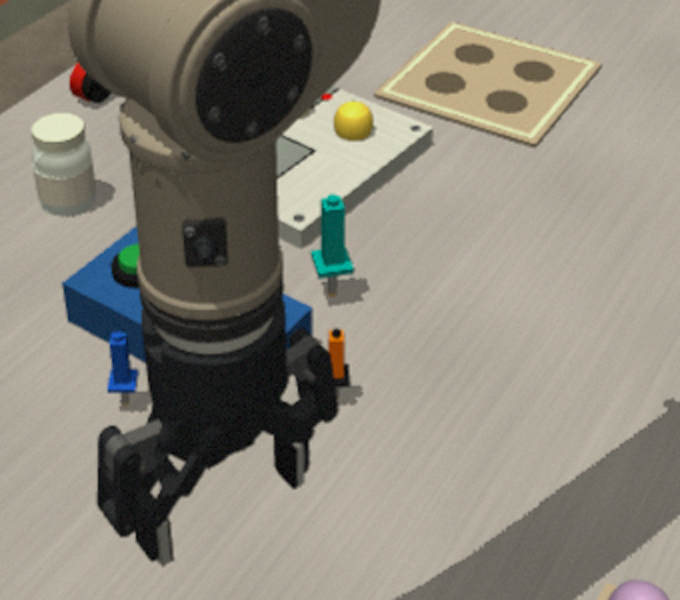

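The zoom confirms two soaps on the die: cream (356,230) and yellow (357,268). The lilac object near (0.04, 0.37) is beside the base, out of reach and not on the die. Next I'll measure everything accurately.

```bash
cat > m.py <<'E'
from h import *
def soaps(c):
    H=hsv(c); h,s,v=[H[:,:,i].astype(int) for i in range(3)]
    return H
if __name__=="__main__":
    c=eyes.camera("top"); H=hsv(c); h,s,v=[H[:,:,i].astype(int) for i in range(3)]
    for n,(u,w) in dict(cream=(356,230),yellow=(357,268),green=(286,257),red=(376,239),mark=(433,281),tray=(452,299),palemetal=(300,275),grey=(305,230),blue=(180,300),orange=(187,308),btn=(194,256),table=(560,300)).items(): print(n,H[w,u])
    print("marks")
    P=[]
    roi=np.zeros(h.shape,bool); roi[255:345,410:495]=1
    for ce,st in blobs((v<75)&roi,100):
        X=px2w(c,*ce,.008); P.append(X); print(ce,st,X.round(4))
    P=np.array(P); print("centre",P.mean(0)); 
    for i in range(len(P)):
        for j in range(i): d=P[i]-P[j]; print(round(np.linalg.norm(d)*1000,1),np.degrees(np.arctan2(d[1],d[0])).round(1))
    print("blue"); 
    m=((h>100)&(h<125)&(s>120)); 
    for ce,st in blobs(m,300): print(ce,st)
    roi=np.zeros(h.shape,bool); roi[180:310,260:400]=1
    print("green",[ (b[0],b[1][4],px2w(c,*b[0],.025).round(4)) for b in blobs((h>40)&(h<80)&(s>90)&roi,5)])
    print("red",[ (b[0],b[1][4],px2w(c,*b[0],.025).round(4)) for b in blobs(((h<6)|(h>174))&(s>110)&roi,5)])
    roi=np.zeros(h.shape,bool); roi[230:340,165:230]=1
    print("btn",[ (b[0],b[1],px2w(c,*b[0],.06).round(4)) for b in blobs((h>40)&(h<80)&(s>90)&roi,5)])
    print("white",[ (b[0],b[1],px2w(c,*b[0],.05).round(4)) for b in blobs((v>110)&(s<80)&roi,5)])
    print("orange",[ (b[0],b[1],px2w(c,*b[0],.13).round(4)) for b in blobs((h>5)&(h<20)&(s>150)&roi,5)])
E
python3 m.py
```

```text
cream [ 34  12 143]
yellow [ 31 108 142]
green [ 64 130 116]
red [  0 198 135]
mark [18 73 77]
tray [ 16  68 132]
palemetal [ 41  14 144]
grey [ 30  15 102]
blue [108  91 106]
orange [  9 156  49]
btn [ 64 124 115]
table [ 12  30 110]
marks
[471.6 279.5] [462 270  19  20 202] [ 0.508  -0.3351  0.008 ]
[472.6 316.5] [463 307  19  20 253] [ 0.4233 -0.3338  0.008 ]
centre [ 0.46564563 -0.33442828  0.008     ]
84.7 179.1
blue
[196.7 285.7] [ 168  235   55   98 3970]
green [(array([286. , 256.9]), np.int32(20), array([0.5685, 0.09  , 0.025 ]))]
red [(array([317.3, 186. ]), np.int32(237), array([0.7293, 0.0156, 0.025 ])), (array([376.2, 238.6]), np.int32(26), array([ 0.6057, -0.1157,  0.025 ]))]
btn [(array([193.3, 254.7]), array([185, 246,  18,  18, 248], dtype=int32), array([0.5758, 0.2914, 0.06  ]))]
white [(array([166.8, 256.8]), array([165, 230,  13,  66, 250], dtype=int32), array([0.5731, 0.3517, 0.05  ])), (array([188.3, 230.2]), array([179, 230,  18,   2,  21], dtype=int32), array([0.6311, 0.3042, 0.05  ])), (array([210.7, 230.6]), array([201, 230,  20,   2,  25], dtype=int32), arr
[... 176 characters left out ...]
   2,   4,   6], dtype=int32), array([0.4808, 0.3548, 0.05  ])), (array([181.9, 299.8]), array([181, 296,   3,   9,  21], dtype=int32), array([0.4777, 0.319 , 0.05  ])), (array([204.9, 301.2]), array([204, 296,   3,  12,  30], dtype=int32), array([0.4735, 0.2687, 0.05  ])), (array([229., 300.]), array([229, 298,   1,   5,   5], dtype=int32), array([0.4749, 0.2159, 0.05  ])), (array([217.6, 331.9]), array([187, 304,  43,  36, 204], dtype=int32), array([0.4059, 0.2415, 0.05  ])), (array([181.1, 315.8]), array([180, 314,   3,   5,  12], dtype=int32), array([0.4428, 0.3209, 0.05  ]))]
orange [(array([190.1, 308.1]), array([182, 303,  16,  12, 143], dtype=int32), array([0.4615, 0.2841, 0.13  ]))]
```

```bash
cat > m2.py <<'E'
from h import *
c=eyes.camera("top"); H=hsv(c); h,s,v=[H[:,:,i].astype(int) for i in range(3)]
roi=np.zeros(h.shape,bool); roi[262:335,414:492]=1
P=[]
for ce,st in blobs((v<100)&roi,100):
    X=px2w(c,*ce,.008); P.append(X); print(ce,st,X.round(4))
P=np.array(P); print("centre",P.mean(0))
for i in range(len(P)):
    for j in range(i): d=P[i]-P[j]; print(round(np.linalg.norm(d)*1000,1),np.degrees(np.arctan2(d[1],d[0])).round(1))
# soaps
g=cv2.cvtColor(c["frame"],cv2.COLOR_RGB2GRAY)
x0,y0=275,195; S=6
crop=cv2.resize(c["frame"][y0:305,x0:400],None,fx=S,fy=S,interpolation=cv2.INTER_CUBIC)
cg=cv2.medianBlur(cv2.cvtColor(crop,cv2.COLOR_RGB2GRAY),9)
ci=cv2.HoughCircles(cg,cv2.HOUGH_GRADIENT,1,90,param1=60,param2=18,minRadius=52,maxRadius=76)
print(ci)
im=crop.copy(); im=np.clip(255*(im/255.)**.6,0,255).astype(np.uint8)
if ci is not None:
    for a,b,r in ci[0]:
        cv2.circle(im,(int(a),int(b)),int(r),(255,0,255),1)
        u=(a+.5)/S+x0-.5; w=(b+.5)/S+y0-.5
        print(u,w,r/S,px2w(c,u,w,.025+.015).round(4))
m=(s>60)&(h>22)&(h<40); r=np.zeros(h.shape,bool); r[240:300,335:385]=1
for ce,st in blobs(m&r,80): print("yellow",ce,st,px2w(c,*ce,.042).round(4))
cv2.imwrite("pics/die2.png",im[:,:,::-1])
x0,y0=160,225
im=cv2.resize(np.clip(255*(c["frame"][y0:345,x0:240]/255.)**.6,0,255).astype(np.uint8),None,fx=5,fy=5,interpolation=cv2.INTER_CUBIC)
cv2.imwrite("pics/con2.png",im[:,:,::-1])
E
python3 m2.py
```

```text
[470.2 279.3] [460 269  22  22 382] [ 0.5085 -0.3319  0.008 ]
[433.6 280.4] [423 270  22  22 377] [ 0.5079 -0.2471  0.008 ]
[435.3 317.6] [425 307  22  22 383] [ 0.4229 -0.2478  0.008 ]
[472.2 316.4] [462 306  22  22 385] [ 0.4236 -0.3329  0.008 ]
centre [ 0.46572466 -0.28990562  0.008     ]
84.8 90.4
120.0 135.5
85.0 -179.5
85.0 -179.3
120.3 -134.5
85.1 -89.6
[[[498.5 439.5  66.1]]]
357.66666 267.83334 11.016666 [ 0.5396 -0.0704  0.04  ]
yellow [356.  267.3] [349 260  15  16 194] [ 0.5408 -0.0666  0.042 ]
```

View pics/die2.png

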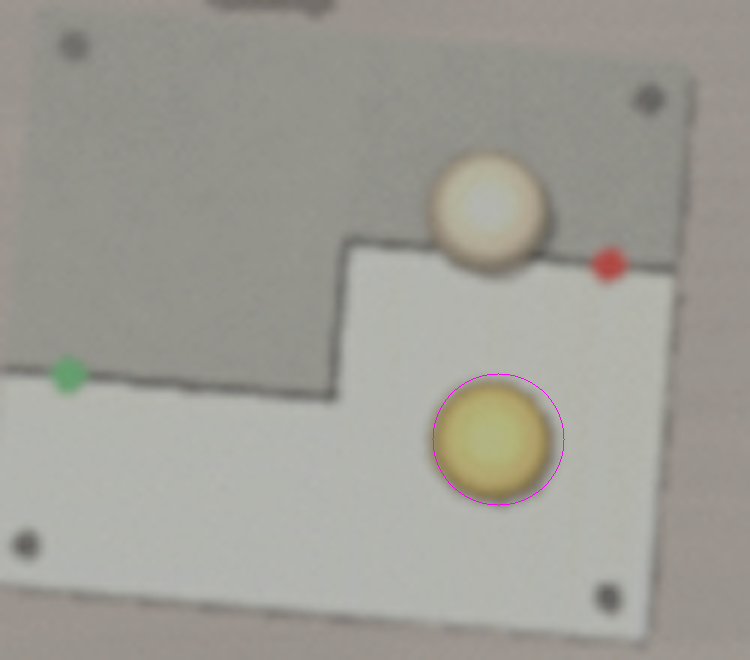

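View pics/con2.png

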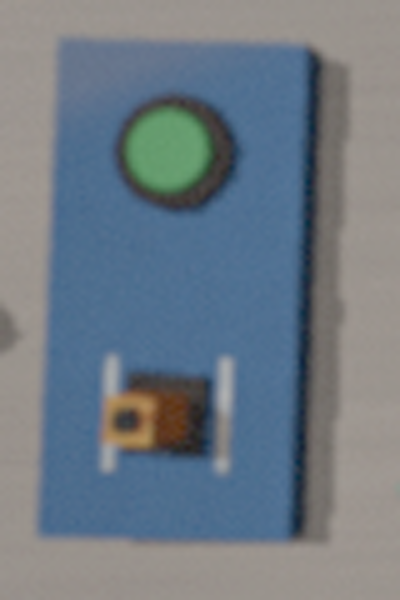

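```bash
python3 - <<'E'
from h import *
c=eyes.camera("top")
for n,u,v in [("yellow",356.6,267.75),("cream",356.25,229.8)]: print(n,px2w(c,u,v,.039).round(4))
q=lambda a,b:((a+.5)/5+160-.5,(b+.5)/5+225-.5)
C=np.array([px2w(c,*q(*p),.05)[:2] for p in [(58,40),(310,47),(293,537),(40,535)]]); print(C.round(4),C.mean(0))
for i in range(4): d=C[(i+1)%4]-C[i]; print(np.linalg.norm(d),np.degrees(np.arctan2(d[1],d[0])))
W=np.array([px2w(c,*q(*p),.05)[:2] for p in [(113,355),(106,472),(227,357),(220,473)]]); print(W.round(4),W.mean(0)); print(np.degrees(np.arctan2(*(W[0]-W[1]+W[2]-W[3])[::-1])))
print("handletop",px2w(c,*q(130,421),.128)); print("btn",px2w(c,*q(167,150),.062)); 
gd=np.array([.5685,.09]); rd=np.array([.6057,-.1157]); mid=(gd+rd)/2
yaw=np.arctan2(*(rd-gd)[::-1])-np.arctan2(-200,60); print("die",mid,np.degrees(yaw))
R=np.array([[np.cos(yaw),-np.sin(yaw)],[np.sin(yaw),np.cos(yaw)]])
for n,p in dict(s=(-30,100),a=(-30,50),c1=(-30,0),c2=(30,0),b=(30,-50),e=(30,-100),k1=(-110,-125),k2=(110,-125),k3=(110,125)).items():
    X=mid+R@np.array(p)/1000; print(n,X.round(4),w2px(c,[*X,.025]).round(1))
E
```

```text
yellow [ 0.5399 -0.0681  0.039 ]
cream [ 0.6253 -0.0697  0.039 ]
[[0.6265 0.3419]
 [0.6211 0.2307]
 [0.4056 0.2402]
 [0.4092 0.3504]] [0.51561394 0.29080665]
0.11129183652728547 -92.80738312879845
0.21570419331391014 177.47023463083752
0.11021804126029326 88.12064913199497
0.217497272333812 -2.245365353788279
[[0.4869 0.3183]
 [0.4359 0.3216]
 [0.4849 0.2684]
 [0.4342 0.2719]] [0.46047232 0.29503839]
-3.7866766078379355
handletop [0.46025921 0.29370157 0.128     ]
btn [0.57590286 0.29163157 0.062     ]
die [ 0.5871  -0.01285] -6.448332418300598
s [0.5685 0.0899] [286.1 256.9]
a [0.5629 0.0402] [308.1 258.9]
c1 [ 0.5573 -0.0095] [330.1 260.9]
c2 [ 0.6169 -0.0162] [332.4 234.6]
b [ 0.6113 -0.0659] [354.3 236.6]
e [ 0.6057 -0.1156] [376.1 238.6]
k1 [ 0.4638 -0.1247] [382.  301.1]
k2 [ 0.6824 -0.1494] [389.9 204.9]
k3 [0.7104 0.099 ] [280.9 194.9]
```

Call:
drive_tool --increments '[1.5,-3.4,0,0,0,0.0186,0.2,1.5,-3.4,0,0,0,0.0186,0.2,1.5,-3.4,0,0,0,0.0186,0.2,1.5,-3.4,0,0,0,0.0186,0.2,1.5,-3.4,0,0,0,0.0186,0.2,1.5,-3.4,0,0,0,0.0186,0.2,1.5,-3.4,0,0,0,0.0186,0.2,1.5,-3.4,0,0,0,0.0186,0.2,1.5,-3.4,0,0,0,0.0186,0.2,1.5,-3.4,0,0,0,0.0186,0.2,1.5,-3.4,0,0,0,0.0186,0.2,1.5,-3.4,0,0,0,0.0186,0.2,1.5,-3.4,0,0,0,0.0186,0.2,1.5,-3.4,0,0,0,0.0186,0.2,1.5,-3.4,0,0,0,0.0186,0.2,1.5,-3.4,0,0,0,0.0186,0.2,1.5,-3.4,0,0,0,0.0186,0.2,1.5,-3.4,0,0,0,0.0186,0.2,1.5,-3.4,0,0,0,0.0186,0.2,0,0,0,0,0,0.0186,0.2]'

```text
t: 2.85
ee_pos: [0.5216, -0.0438, 0.2316]
orientation: [0.002, 1.0, -0.001, 0.0]
ft_force: [-0.2, 0.7, -0.4]
grip_width: 0.798
```

```bash
python3 - <<'E'
from h import *
for n in ("side","top"):
    c=eyes.camera(n); f=np.clip(255*(c["frame"]/255.)**.75,0,255).astype(np.uint8)
    cv2.imwrite(f"pics/{n}3.png",f[:,:,::-1])
print(bot.get_state()["ee_pos"],bot.get_state()["grip_width"])
E
```

```text
[ 0.52095601 -0.04005711  0.23123337] 0.7992425027577891
```

View pics/side3.png

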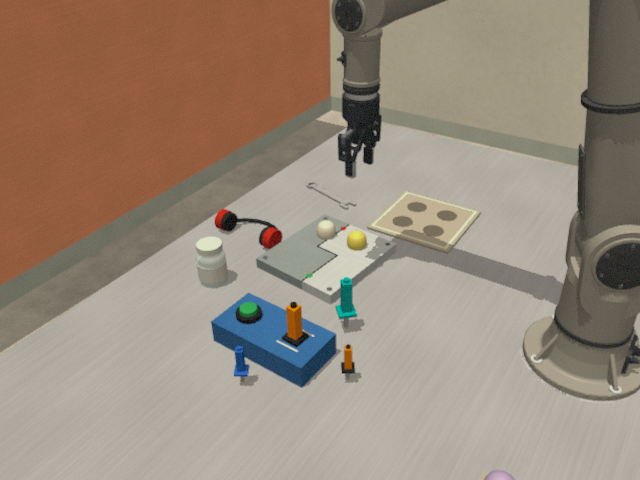

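View pics/top3.png

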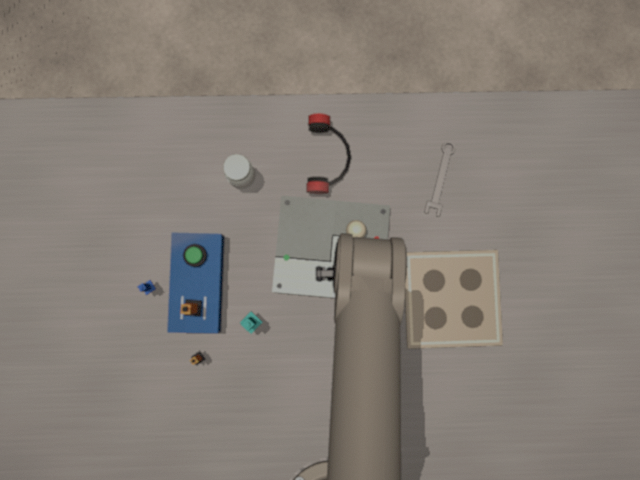

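Both views are clear: the cream soap is at side (326,230) and the yellow at (357,240), with only two on the die. I'll check the soap positions by the side view.

```bash
cat > sd.py <<'E'
from h import *
c=eyes.camera("side"); H=hsv(c); h,s,v=[H[:,:,i].astype(int) for i in range(3)]
for n,p in dict(y=(.5399,-.0681,.025),c=(.6253,-.0697,.025)).items():
    P=np.array(p); print(n,"pred mid",w2px(c,P+[0,0,.018]).round(1),"widths", w2px(c,P+[0,0,.014]).round(1),w2px(c,P+[0,0,.038]).round(1))
r=np.zeros(h.shape,bool); r[200:270,300:400]=1
for ce,st in blobs((h>18)&(h<35)&(s>120)&r,50): print("yellow",ce,st)
x0,y0=300,205
cv2.imwrite("pics/sdz.png",cv2.resize(c["frame"][y0:265,x0:400],None,fx=6,fy=6,interpolation=cv2.INTER_CUBIC)[:,:,::-1])
E
python3 sd.py
```

```text
y pred mid [355.6 238.3] widths [355.6 239.7] [355.8 231.1]
c pred mid [325.4 227.8] widths [325.4 229.2] [325.3 220.7]
yellow [356.2 240.1] [347 231  19  19 300]
```

View pics/sdz.png

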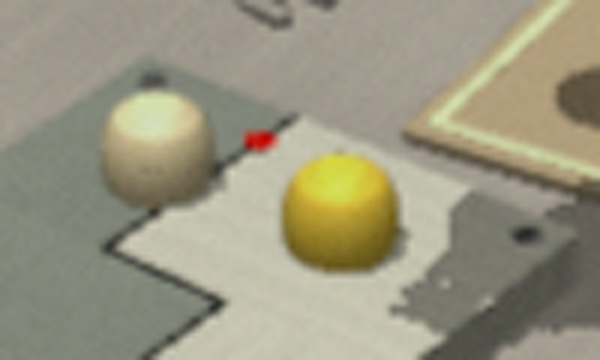

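Call:
drive_tool --increments '[1.0,-1.4,-2,0,0,0,0.2,0.9,-1.3,-2,0,0,0,0.2,0,0,-2,0,0,0,0.2,0,0,-2,0,0,0,0.2,0,0,-2,0,0,0,0.2,0,0,-2,0,0,0,0.2,0,0,0,0,0,0,0.2,0,0,0,0,0,0,0.2]'

```text
t: 4.0
ee_pos: [0.5406, -0.0666, 0.1121]
orientation: [-0.001, 1.0, 0.0, 0.001]
ft_force: [-0.3, -0.2, -0.2]
grip_width: 0.798
```

Call:
drive_tool --increments '[0,-0.1,-2,0,0,0,0.2,0,0,-2,0,0,0,0.2,0,0,-1.5,0,0,0,0.2,0,0,-1,0,0,0,0.2,0,0,-0.8,0,0,0,0.2,0,0,-0.8,0,0,0,0.2,0,0,0,0,0,0,0.2,0,0,0,0,0,0,0.2]'

```text
t: 5.0
ee_pos: [0.5404, -0.0685, 0.0306]
orientation: [-0.0, 1.0, 0.0, 0.0]
ft_force: [0.2, 0.1, -0.8]
grip_width: 0.8
```

```bash
python3 - <<'E'
from h import *
c=eyes.camera("side"); x0,y0=290,190
cv2.imwrite("pics/s4.png",cv2.resize(c["frame"][y0:270,x0:410],None,fx=6,fy=6,interpolation=cv2.INTER_CUBIC)[:,:,::-1])
s=bot.get_state(); print(s["ee_pos"],s["ft_force"],s["grip_width"])
E
```

```text
[ 0.54048923 -0.06842533  0.03067883] [-0.88543002  0.04737816  0.45894409] 0.7995335316530127
```

View pics/s4.png

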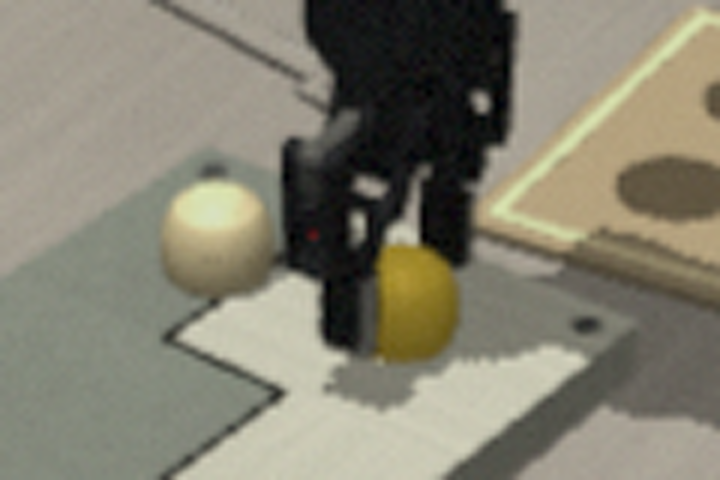

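The fingers straddle the yellow soap at about (400,300) in the crop. I'll close slowly, in small steps.

Call:
drive_tool --increments '[0,0,0,0,0,0,0.25,0,0,0,0,0,0,0.3,0,0,0,0,0,0,0.35,0,0,0,0,0,0,0.39,0,0,0,0,0,0,0.4,0,0,0,0,0,0,0.41,0,0,0,0,0,0,0.41]'

```text
t: 5.92
ee_pos: [0.5401, -0.0684, 0.0303]
orientation: [-0.0, 1.0, 0.0, -0.0]
ft_force: [-1.4, -0.2, 0.1]
grip_width: 0.589
```

Call:
drive_tool --increments '[0,0,0,0,0,0,0.42,0,0,0,0,0,0,0.42]'

```text
t: 6.18
ee_pos: [0.5401, -0.0684, 0.0303]
orientation: [-0.0, 1.0, 0.0, -0.0]
ft_force: [0.7, -1.0, 0.2]
grip_width: 0.58
```

Call:
drive_tool --increments '[0,0,0,0,0,0,0.43,0,0,0,0,0,0,0.43]'

```text
t: 6.42
ee_pos: [0.5401, -0.0684, 0.0304]
orientation: [-0.0, 1.0, 0.0, -0.0]
ft_force: [-0.2, -0.2, -0.3]
grip_width: 0.569
```

Call:
drive_tool --increments '[0,0,0,0,0,0,0.44,0,0,0,0,0,0,0.44]'

```text
t: 6.68
ee_pos: [0.5402, -0.0682, 0.0304]
orientation: [-0.0, 1.0, 0.0, 0.0]
ft_force: [-0.1, 0.4, 0.9]
grip_width: 0.56
```

Call:
drive_tool --increments '[0,0,0,0,0,0,0.445,0,0,0,0,0,0,0.445]'

```text
t: 6.92
ee_pos: [0.5401, -0.0681, 0.0304]
orientation: [-0.0, 1.0, 0.0, -0.0]
ft_force: [0.7, 1.4, -0.1]
grip_width: 0.549
```

Call:
drive_tool --increments '[0,0,0,0,0,0,0.45,0,0,0,0,0,0,0.45]'

```text
t: 7.18
ee_pos: [0.5402, -0.0681, 0.0304]
orientation: [-0.0, 1.0, 0.0, 0.0]
ft_force: [-0.3, 1.7, 1.4]
grip_width: 0.554
```

Call:
drive_tool --increments '[0,0,0,0,0,0,0.455,0,0,0,0,0,0,0.455]'

```text
t: 7.42
ee_pos: [0.5402, -0.0681, 0.0305]
orientation: [-0.0, 1.0, 0.0, 0.0]
ft_force: [-0.7, 1.9, 2.5]
grip_width: 0.55
```

```bash
python3 - <<'E'
from h import *
s=bot.get_state(); print(s["ee_pos"],s["ft_force"],s["grip_width"])
E
```

```text
[ 0.54019858 -0.06811922  0.03046959] [-0.69433281  1.85853581  2.52912105] 0.5502286130829094
```

Call:
drive_tool --increments '[0,0,0.3,0,0,0,0.455,0,0,0.3,0,0,0,0.455,0,0,0.4,0,0,0,0.455,0,0,0,0,0,0,0.455]'

```text
t: 7.92
ee_pos: [0.5405, -0.0686, 0.0408]
orientation: [-0.0, 1.0, -0.0, 0.0]
ft_force: [0.3, -0.2, -0.0]
grip_width: 0.548
```

```bash
cat > z.py <<'E'
from h import *
import sys
n=sys.argv[1]; cam=sys.argv[2]; x0,y0,x1,y1=map(int,sys.argv[3:7])
c=eyes.camera(cam); f=c["frame"][y0:y1,x0:x1]
if cam=="top": f=np.clip(255*(f/255.)**.6,0,255).astype(np.uint8)
k=min(800//f.shape[1],600//f.shape[0])
cv2.imwrite(f"pics/{n}.png",cv2.resize(f,None,fx=k,fy=k,interpolation=cv2.INTER_CUBIC)[:,:,::-1])
s=bot.get_state(); print("k",k,s["t"],s["ee_pos"].round(4),s["ft_force"].round(2),s["grip_width"].round(4))
E
python3 z.py s5 side 290 190 410 270
```

```text
Traceback (most recent call last):
  File "z.py", line 8, in <module>
    s=bot.get_state(); print("k",k,s["t"],s["ee_pos"].round(4),s["ft_force"].round(2),s["grip_width"].round(4))
                                                                                      ^^^^^^^^^^^^^^^^^^^^^
AttributeError: 'float' object has no attribute 'round'
```

View pics/s5.png

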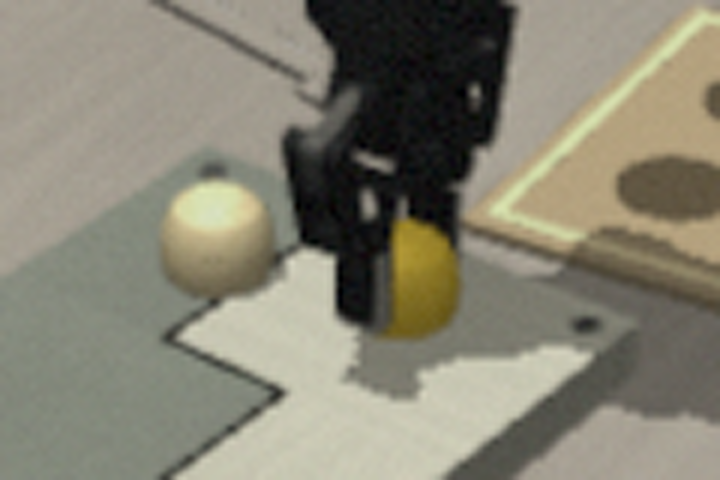

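Yellow is lifted (its foot moved from row 362 to 338 in the crop, along with the gripper). I'll carry it to the mark at (0.423, -0.248).

Call:
drive_tool --increments '[0,0,0.3,0,0,0,0.458,0,0,0.6,0,0,0,0.458,0,0,0.8,0,0,0,0.458,0,0,0.8,0,0,0,0.458,0,0,0.8,0,0,0,0.458,-0.3,-0.4,0.7,0,0,0,0.458,-0.7,-1.1,0,0,0,0,0.458,-1.1,-1.7,0,0,0,0,0.458,-1.1,-1.7,0,0,0,0,0.458,-1.1,-1.7,0,0,0,0,0.458,-1.1,-1.7,0,0,0,0,0.458,-1.1,-1.7,0,0,0,0,0.458,-1.1,-1.7,0,0,0,0,0.458,-1.1,-1.7,0,0,0,0,0.458,-1.1,-1.7,0,0,0,0,0.458,-1.1,-1.7,0,0,0,0,0.458,-1.1,-1.7,0,0,0,0,0.458,-0.5,-0.8,0,0,0,0,0.458,-0.3,-0.3,0,0,0,0,0.458,0,0,0,0,0,0,0.458]'

```text
t: 10.48
ee_pos: [0.4122, -0.2641, 0.0803]
orientation: [-0.0, 1.0, 0.0, 0.0]
ft_force: [-0.5, 0.2, -0.2]
grip_width: 0.545
```

```bash
sed -i 's/s\["grip_width"\].round(4)/round(s["grip_width"],4)/' z.py; python3 z.py s6 side 300 150 500 260
```

```text
k 4 10.525 [ 0.4125 -0.2638  0.0803] [ 0.56 -0.35 -0.19] 0.5445
```

View pics/s6.png

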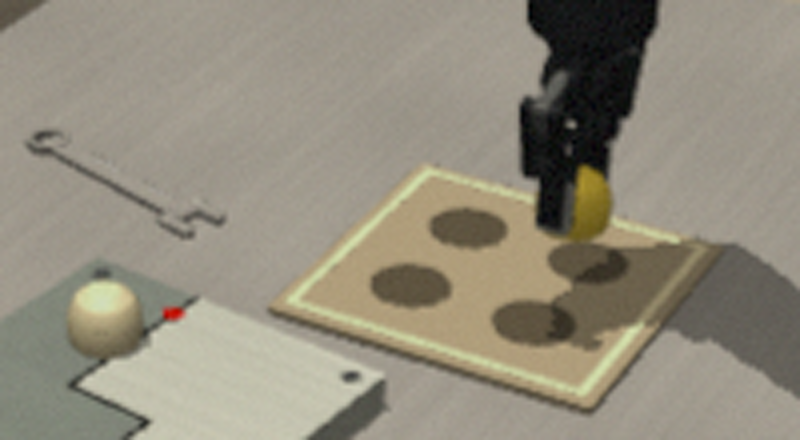

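Call:
drive_tool --increments '[0.5,0.8,0,0,0,0,0.458,0.6,0.8,-0.5,0,0,0,0.458,0,0,-1,0,0,0,0.458,0,0,-1,0,0,0,0.458,0,0,-1,0,0,0,0.458,0,0,-0.8,0,0,0,0.458,0,0,-0.6,0,0,0,0.458,0,0,-0.5,0,0,0,0.458,0,0,-0.3,0,0,0,0.458,0,0,-0.3,0,0,0,0.458,0,0,-0.2,0,0,0,0.458,0,0,-0.2,0,0,0,0.458,0,0,0,0,0,0,0.458]'

```text
t: 12.15
ee_pos: [0.423, -0.2483, 0.0163]
orientation: [-0.0, 1.0, 0.0, -0.0]
ft_force: [0.2, -0.1, -0.9]
grip_width: 0.546
```

```bash
python3 z.py s7 side 360 170 500 260
```

```text
k 5 12.2 [ 0.4231 -0.2484  0.0163] [-0.15 -0.64 -0.05] 0.5458
```

View pics/s7.png

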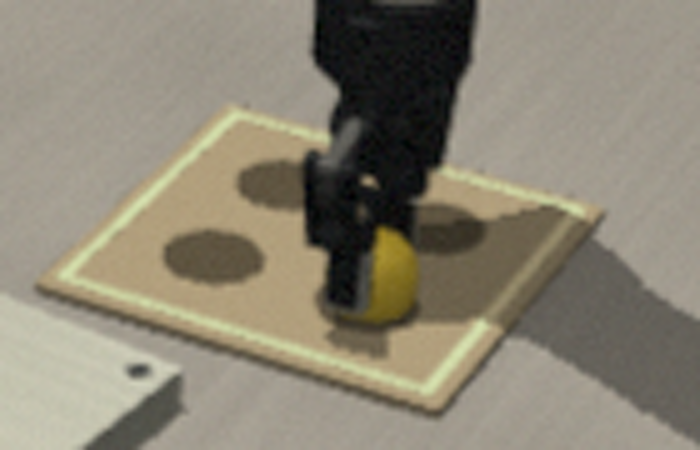

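Yellow is over the mark, about 2 mm up. I'll lower the last bit and release.

Call:
drive_tool --increments '[0,0,-0.1,0,0,0,0.458,0,0,-0.1,0,0,0,0.458,0,0,-0.05,0,0,0,0.458,0,0,0,0,0,0,0.458]'

```text
t: 12.7
ee_pos: [0.4231, -0.2483, 0.0138]
orientation: [-0.0, 1.0, 0.0, -0.0]
ft_force: [0.7, -0.4, 0.4]
grip_width: 0.543
```

Call:
drive_tool --increments '[0,0,0,0,0,0,0.45,0,0,0,0,0,0,0.44,0,0,0,0,0,0,0.42,0,0,0,0,0,0,0.39,0,0,0,0,0,0,0.35,0,0,0,0,0,0,0.3,0,0,0,0,0,0,0.25,0,0,0,0,0,0,0.2,0,0,0,0,0,0,0.2,0,0,1,0,0,0,0.2,0,0,2,0,0,0,0.2,0,0,2,0,0,0,0.2,0,0,2,0,0,0,0.2,0,0,2,0,0,0,0.2,0,0,1,0,0,0,0.2]'

```text
t: 14.58
ee_pos: [0.4237, -0.2487, 0.1154]
orientation: [-0.0, 1.0, -0.0, 0.001]
ft_force: [0.4, -0.7, 0.2]
grip_width: 0.801
```

```bash
python3 z.py s8 side 300 150 500 270;  python3 z.py t8 top 260 180 520 360
```

```text
k 4 14.625 [ 0.4242 -0.249   0.116 ] [-0.26  0.44  1.17] 0.8036
k 3 14.675 [ 0.4239 -0.2487  0.115 ] [ 0.46  0.33 -0.28] 0.8
```

View pics/s8.png

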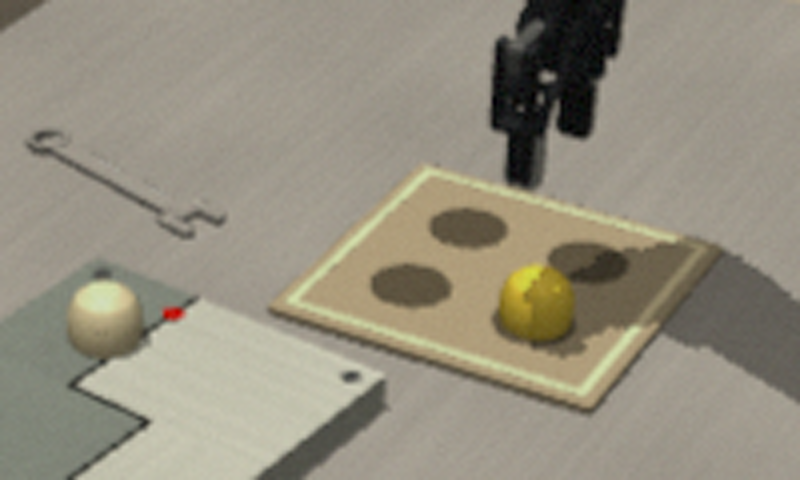

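View pics/t8.png

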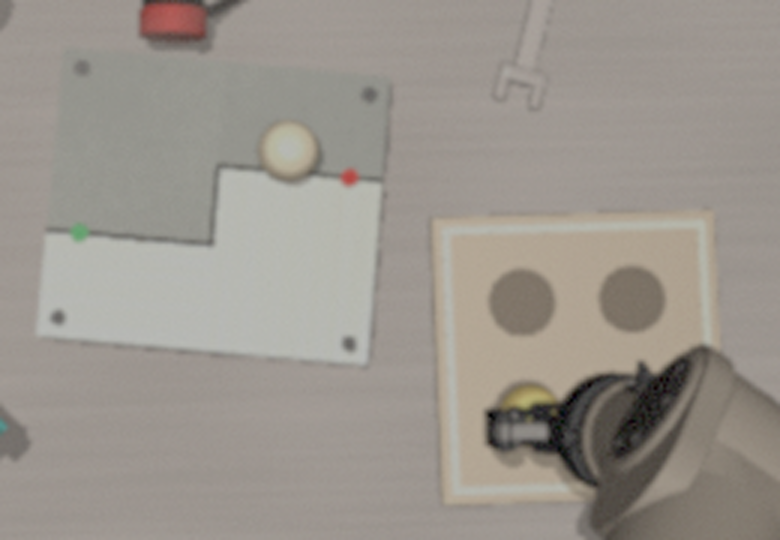

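Yellow is upright on its mark and cream is unmoved at top (356.2,229.9). Going to cream.

Call:
drive_tool --increments '[1.0,0.9,0,0,0,0,0.2,2,1.8,0,0,0,0,0.2,2,1.8,0,0,0,0,0.2,2,1.8,0,0,0,0,0.2,2,1.8,0,0,0,0,0.2,2,1.8,0,0,0,0,0.2,2,1.8,0,0,0,0,0.2,2,1.8,0,0,0,0,0.2,2,1.8,0,0,0,0,0.2,2,1.8,0,0,0,0,0.2,1.1,0.8,0,0,0,0,0.2,0,0,0,0,0,0,0.2,0,0,0,0,0,0,0.2]'

```text
t: 16.3
ee_pos: [0.6232, -0.0707, 0.1137]
orientation: [0.001, 1.0, -0.0, -0.001]
ft_force: [0.3, -0.1, -0.3]
grip_width: 0.803
```

```bash
python3 z.py s9 side 290 150 490 270
```

```text
k 4 16.35 [ 0.6232 -0.0708  0.1138] [0.88 0.04 0.62] 0.7982
```

View pics/s9.png

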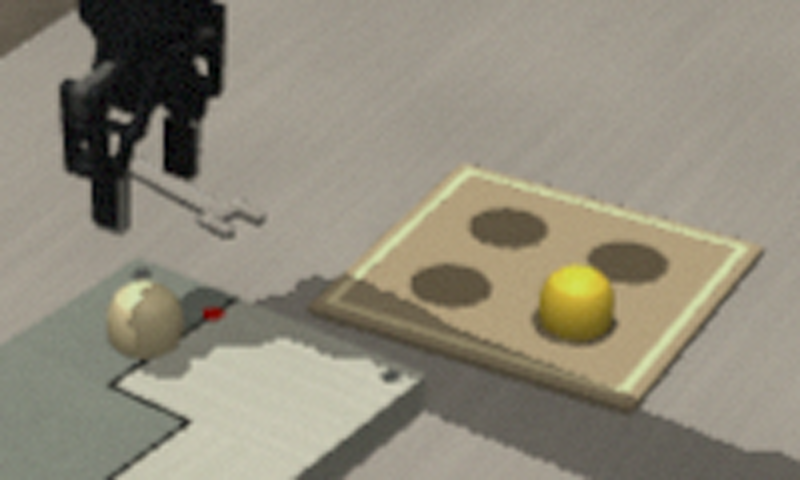

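Call:
drive_tool --increments '[0.2,0.1,-1,0,0,0,0.2,0,0,-2,0,0,0,0.2,0,0,-2,0,0,0,0.2,0,0,-1.3,0,0,0,0.2,0,0,-1,0,0,0,0.2,0,0,-0.6,0,0,0,0.2,0,0,-0.4,0,0,0,0.2,0,0,0,0,0,0,0.2,0,0,0,0,0,0,0.25,0,0,0,0,0,0,0.3,0,0,0,0,0,0,0.35,0,0,0,0,0,0,0.4,0,0,0,0,0,0,0.42,0,0,0,0,0,0,0.43,0,0,0,0,0,0,0.435,0,0,0,0,0,0,0.44,0,0,0,0,0,0,0.445,0,0,0,0,0,0,0.445]'

```text
t: 18.6
ee_pos: [0.6262, -0.0686, 0.0309]
orientation: [-0.0, 1.0, -0.0, 0.0]
ft_force: [-0.6, -0.1, 0.8]
grip_width: 0.554
```

Call:
drive_tool --increments '[0,0,0,0,0,0,0.45,0,0,0,0,0,0,0.455,0,0,0,0,0,0,0.455]'

```text
t: 18.98
ee_pos: [0.6262, -0.0687, 0.031]
orientation: [-0.0, 1.0, -0.0, 0.0]
ft_force: [-0.3, -1.5, 2.6]
grip_width: 0.546
```

Call:
drive_tool --increments '[0,0,0,0,0,0,0.458,0,0,0.2,0,0,0,0.458,0,0,0.3,0,0,0,0.458,0,0,0.5,0,0,0,0.458,0,0,0,0,0,0,0.458]'

```text
t: 19.6
ee_pos: [0.6266, -0.0682, 0.0414]
orientation: [-0.0, 1.0, 0.0, 0.001]
ft_force: [0.3, -0.3, -1.0]
grip_width: 0.545
```

```bash
python3 z.py s10 side 290 190 410 270
```

```text
k 6 19.65 [ 0.6263 -0.0682  0.0411] [-0.45  0.04 -0.76] 0.5427
```

View pics/s10.png

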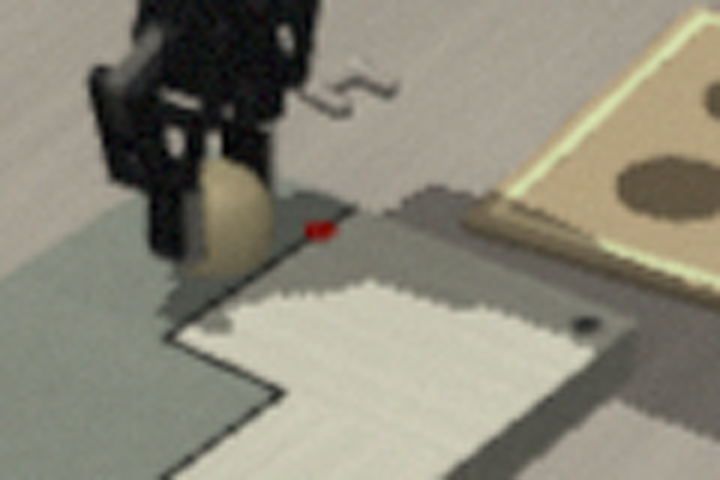

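Call:
drive_tool --increments '[0,0,0.3,0,0,0,0.459,0,0,0.6,0,0,0,0.459,0,0,0.8,0,0,0,0.459,0,0,0.8,0,0,0,0.459,0,0,0.8,0,0,0,0.459,-0.4,-0.8,0.7,0,0,0,0.459,-0.7,-1.7,0,0,0,0,0.459,-0.7,-1.7,0,0,0,0,0.459,-0.7,-1.7,0,0,0,0,0.459,-0.7,-1.7,0,0,0,0,0.459,-0.7,-1.7,0,0,0,0,0.459,-0.7,-1.7,0,0,0,0,0.459,-0.7,-1.7,0,0,0,0,0.459,-0.7,-1.7,0,0,0,0,0.459,-0.7,-1.7,0,0,0,0,0.459,-0.7,-1.7,0,0,0,0,0.459,-0.7,-1.7,0,0,0,0,0.459,-0.7,-1.7,0,0,0,0,0.459,-0.7,-1.7,0,0,0,0,0.459,-0.7,-1.7,0,0,0,0,0.459]'

```text
t: 22.15
ee_pos: [0.5237, -0.3155, 0.0808]
orientation: [-0.0, 1.0, 0.0, 0.0]
ft_force: [-0.2, 0.1, -0.4]
grip_width: 0.543
```

Call:
drive_tool --increments '[-0.8,-1.1,0,0,0,0,0.459,-0.7,-0.7,0,0,0,0,0.459,0,0,0,0,0,0,0.459,0,0,0,0,0,0,0.459]'

```text
t: 22.65
ee_pos: [0.5096, -0.3315, 0.0808]
orientation: [-0.001, 1.0, 0.0, 0.0]
ft_force: [-1.0, 0.3, -0.8]
grip_width: 0.539
```

```bash
python3 z.py s11 side 330 150 490 270
```

```text
k 5 22.7 [ 0.5098 -0.3314  0.0808] [ 0.38  0.29 -0.27] 0.548
```

View pics/s11.png

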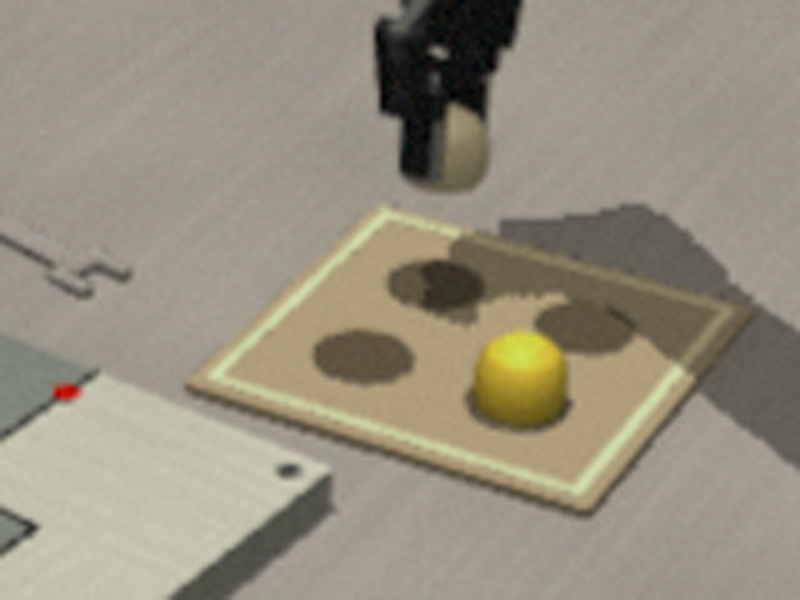

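Cream is held above the far mark (430,285 in the crop). Descending 6.65 cm (0.0808 to about 0.0143).

Call:
drive_tool --increments '[0,0,-0.5,0,0,0,0.459,0,0,-1,0,0,0,0.459,0,0,-1,0,0,0,0.459,0,0,-1,0,0,0,0.459,0,0,-0.8,0,0,0,0.459,0,0,-0.7,0,0,0,0.459,0,0,-0.5,0,0,0,0.459,0,0,-0.3,0,0,0,0.459,0,0,-0.3,0,0,0,0.459,0,0,-0.2,0,0,0,0.459,0,0,-0.2,0,0,0,0.459,0,0,-0.1,0,0,0,0.459,0,0,0,0,0,0,0.459,0,0,0,0,0,0,0.459]'

```text
t: 24.45
ee_pos: [0.5092, -0.3324, 0.0149]
orientation: [-0.0, 1.0, 0.0, 0.0]
ft_force: [0.4, 0.1, -0.5]
grip_width: 0.542
```

```bash
python3 z.py s12 side 360 170 500 260
```

```text
k 5 24.5 [ 0.5092 -0.3324  0.0149] [-0.   -1.17 -1.66] 0.5462
```

View pics/s12.png

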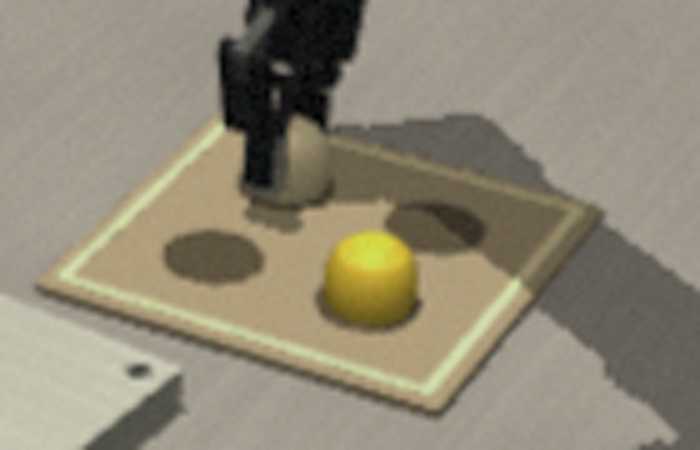

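Call:
drive_tool --increments '[0,0,-0.1,0,0,0,0.459,0,0,0,0,0,0,0.459,0,0,0,0,0,0,0.45,0,0,0,0,0,0,0.44,0,0,0,0,0,0,0.42,0,0,0,0,0,0,0.39,0,0,0,0,0,0,0.35,0,0,0,0,0,0,0.3,0,0,0,0,0,0,0.25,0,0,0,0,0,0,0.2,0,0,0,0,0,0,0.2,0,0,1,0,0,0,0.2,0,0,2,0,0,0,0.2,0,0,3,0,0,0,0.2,0,0,3,0,0,0,0.2,0,0,3,0,0,0,0.2,0,0,3,0,0,0,0.2,0,0,2,0,0,0,0.2,0,0,2,0,0,0,0.2]'

```text
t: 26.88
ee_pos: [0.5092, -0.3327, 0.2065]
orientation: [0.0, 1.0, -0.0, 0.001]
ft_force: [-0.6, -0.5, 0.1]
grip_width: 0.799
```

Call:
drive_tool --increments '[0,1,0,0,0,0,0.2,0,2.5,0,0,0,0,0.2,0,4,0,0,0,0,0.2,0,4,0,0,0,0,0.2,0,4,0,0,0,0,0.2,0,4,0,0,0,0,0.2,0,4,0,0,0,0,0.2,0,4,0,0,0,0,0.2,0,4,0,0,0,0,0.2,0,4,0,0,0,0,0.2,0,4,0,0,0,0,0.2,0,2,0,0,0,0,0.2,0,0,0,0,0,0,0.2]'

```text
t: 28.5
ee_pos: [0.5081, 0.0848, 0.2034]
orientation: [-0.002, 1.0, 0.0, -0.001]
ft_force: [0.0, -0.6, -0.3]
grip_width: 0.796
```

```bash
python3 z.py s13 side 200 150 500 390;  python3 z.py t13 top 140 180 520 380
python3 - <<'E'
from h import *
c=eyes.camera("top"); H=hsv(c); h,s,v=[H[:,:,i].astype(int) for i in range(3)]
for n,X in dict(y=(.4229,-.2478),c=(.5085,-.3319)).items(): print(n,w2px(c,[*X,.008+.014]).round(1))
r=np.zeros(h.shape,bool); r[260:335,414:492]=1
for ce,st in blobs((s>75)&(h>21)&(v>100)&r,50): print("yel",ce,st)
for ce,st in blobs((s<40)&(v>110)&r,50): print("cream",ce,st,px2w(c,*ce,.03))
E
```

```text
k 2 28.55 [0.5083 0.0828 0.2035] [ 0.23 -0.3   0.56] 0.8019
k 2 28.6 [0.5086 0.0817 0.2036] [ 0.05 -0.16  0.12] 0.8011
y [436.6 317.9]
c [471.9 279.2]
yel [437.6 318.3] [428 310  19  18 243]
cream [473.7 278.9] [470 275   8   9  51] [ 0.50902581 -0.33365084  0.03      ]
```

View pics/s13.png

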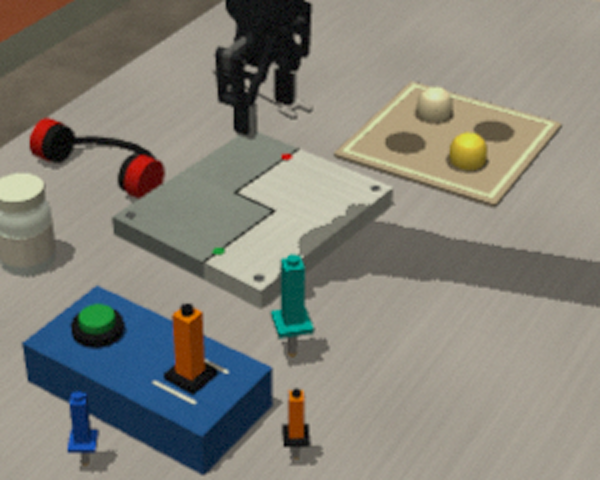

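View pics/t13.png

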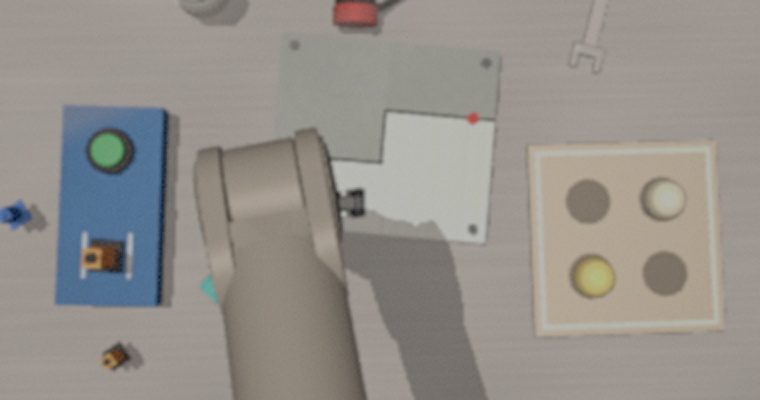

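Both soaps are on their marks within about 2 mm (yellow at (437.6,318.3) against the predicted (436.6,317.9), cream at (473.7,278.9) against (471.9,279.2)). Next I'll locate the probe from both views.

```bash
cat > pr.py <<'E'
from h import *
t=eyes.camera("top"); s=eyes.camera("side")
def tri(ut,us):
    A=[];b=[]
    for c,u in((t,ut),(s,us)):
        f=K(c); d=c["R"].T@np.array([(u[0]-c["cx"])/f,(u[1]-c["cy"])/f,1.]); d/=np.linalg.norm(d); o=-c["R"].T@c["t"]
        M=np.eye(3)-np.outer(d,d); A.append(M); b.append(M@o)
    X=np.linalg.solve(sum(A),sum(b)); return X, w2px(t,X)-ut, w2px(s,X)-us
if __name__=="__main__":
    P=np.array([.4605,.2942])
    for z in(.05,.058,.128): print(z,w2px(t,[*P,z]).round(1),w2px(s,[*P,z]).round(1))
    H=hsv(s); h,sa,v=[H[:,:,i].astype(int) for i in range(3)]
    r=np.zeros(h.shape,bool); r[290:360,270:325]=1
    for ce,st in blobs((h<20)&(sa>150)&(v>80)&r,30): print("orange side",ce,st)
    H=hsv(t); h,sa,v=[H[:,:,i].astype(int) for i in range(3)]
    r=np.zeros(h.shape,bool); r[290:330,165:225]=1
    for ce,st in blobs((h>5)&(h<22)&(sa>110)&r,10): print("orange top",ce,st)
    x0,y0=165,285
    cv2.imwrite("pics/pt.png",cv2.resize(np.clip(255*(t["frame"][y0:335,x0:225]/255.)**.6,0,255).astype(np.uint8),None,fx=10,fy=10,interpolation=cv2.INTER_CUBIC)[:,:,::-1])
    x0,y0=265,290
    cv2.imwrite("pics/ps.png",cv2.resize(s["frame"][y0:360,x0:335],None,fx=8,fy=8,interpolation=cv2.INTER_CUBIC)[:,:,::-1])
E
python3 pr.py
```

```text
0.05 [193.3 307.4] [294.4 337.7]
0.058 [192.5 307.5] [294.2 334.5]
0.128 [185.4 308.7] [292.6 305.4]
orange side [293.9 321.6] [287 304  15  36 447]
orange top [189.4 308.2] [181 303  17  12 169]
```

View pics/pt.png

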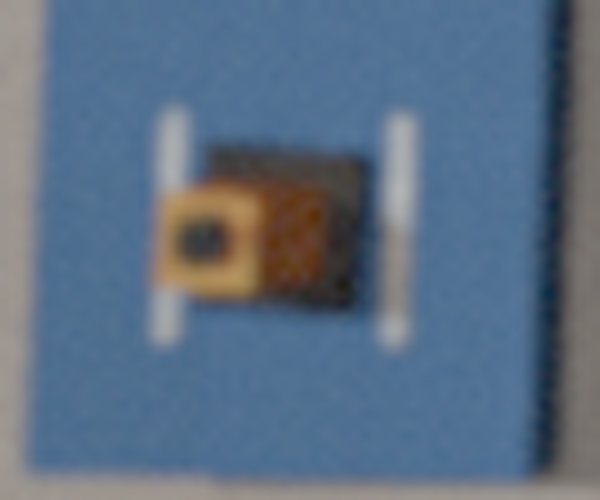

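View pics/ps.png

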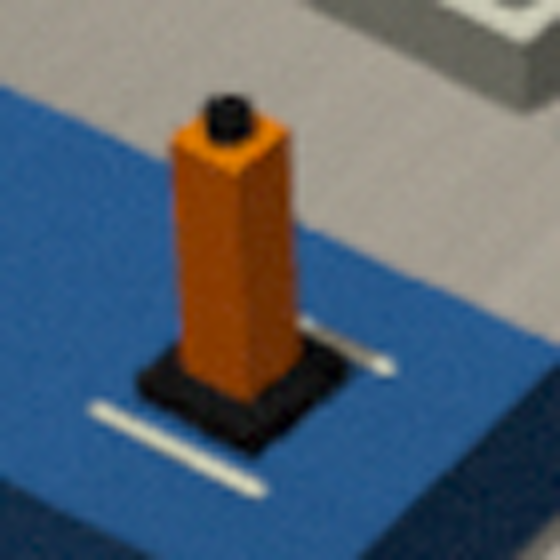

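Call:
drive_tool --increments '[-0.4,1.1,0,0,0,-0.01,0.2,-0.5,2.5,0,0,0,-0.01,0.2,-0.6,2.5,0,0,0,-0.01,0.2,-0.6,2.5,0,0,0,-0.01,0.2,-0.6,2.5,0,0,0,-0.01,0.2,-0.6,2.5,0,0,0,-0.01,0.2,-0.6,2.5,0,0,0,0,0.2,-0.5,2.5,0,0,0,0,0.2,-0.4,2.5,0,0,0,0,0.2,0,0,0,0,0,0,0.2,0,0,0,0,0,0,0.2,0,0,0,0,0,0,0.2]'

```text
t: 30.25
ee_pos: [0.4615, 0.2923, 0.2039]
orientation: [0.031, 1.0, -0.0, 0.0]
ft_force: [-0.5, -0.5, 0.7]
grip_width: 0.798
```

```bash
python3 z.py s14 side 220 220 380 340
```

```text
k 5 30.3 [0.4615 0.2924 0.2039] [-0.35 -0.7   0.48] 0.7993
```

View pics/s14.png

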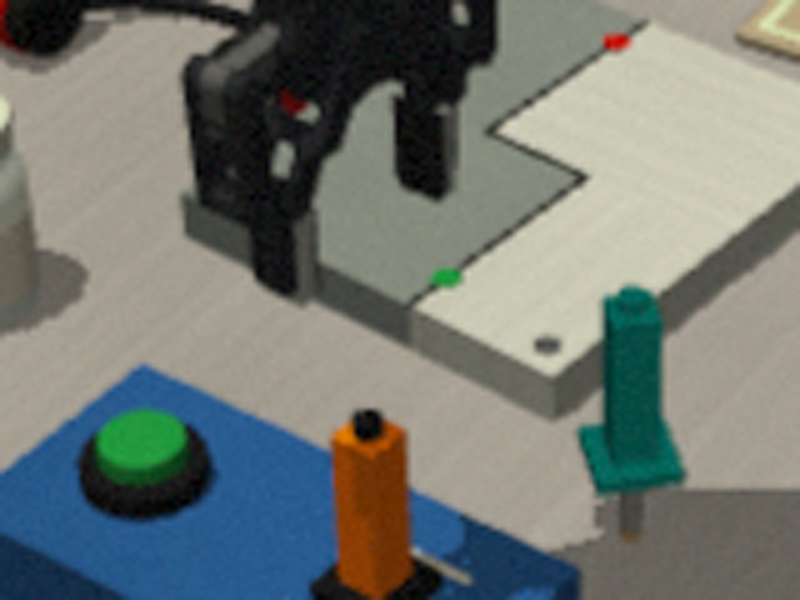

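The gripper is above the probe (crop 368,430). Descending to z 0.080.

Call:
drive_tool --increments '[-0.1,0.1,-1,0,0,0,0.2,0,0,-2,0,0,0,0.2,0,0,-2,0,0,0,0.2,0,0,-2,0,0,0,0.2,0,0,-2,0,0,0,0.2,0,0,-1.5,0,0,0,0.2,0,0,-1,0,0,0,0.2,0,0,-0.9,0,0,0,0.2,0,0,0,0,0,0,0.2,0,0,0,0,0,0,0.2]'

```text
t: 31.55
ee_pos: [0.4605, 0.2949, 0.0803]
orientation: [0.03, 1.0, 0.0, 0.0]
ft_force: [-0.5, 0.3, 0.3]
grip_width: 0.802
```

```bash
python3 z.py s15 side 220 240 380 360; python3 z.py t15 top 140 240 300 360
```

```text
k 5 31.6 [0.4605 0.2949 0.0804] [-0.61 -0.77 -0.37] 0.8039
k 5 31.65 [0.4605 0.2949 0.0804] [0.32 0.29 0.31] 0.7978
```

View pics/s15.png

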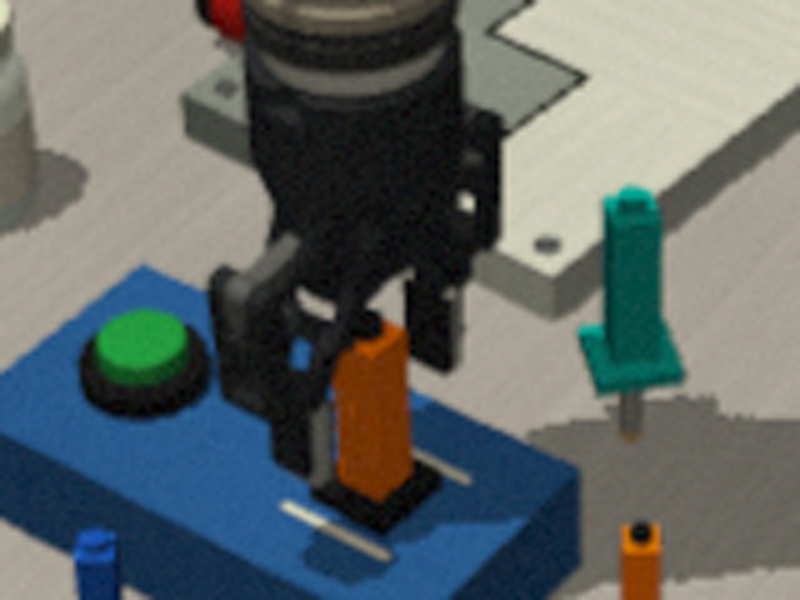

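Call:
drive_tool --increments '[0,-0.1,0,0,0,0,0.4,0,0,0,0,0,0,0.55,0,0,0,0,0,0,0.65,0,0,0,0,0,0,0.7,0,0,0,0,0,0,0.73,0,0,0,0,0,0,0.75,0,0,0,0,0,0,0.77,0,0,0,0,0,0,0.79,0,0,0,0,0,0,0.8,0,0,0,0,0,0,0.8]'

```text
t: 32.9
ee_pos: [0.4602, 0.2938, 0.08]
orientation: [0.03, 1.0, 0.0, 0.0]
ft_force: [0.1, 1.2, 1.2]
grip_width: 0.228
```

Call:
drive_tool --increments '[0,0,0.3,0,0,0,0.8,0,0,0.7,0,0,0,0.8,0,0,1,0,0,0,0.8,0,0,1,0,0,0,0.8,0,0,1,0,0,0,0.8,0,0,1,0,0,0,0.8,0,0,1,0,0,0,0.8,0,0,1,0,0,0,0.8,0,0,1,0,0,0,0.8,0,0,0,0,0,0,0.8,0,0,0,0,0,0,0.8]'

```text
t: 34.28
ee_pos: [0.4599, 0.2935, 0.1596]
orientation: [0.03, 1.0, -0.0, -0.0]
ft_force: [0.6, -0.2, -1.7]
grip_width: 0.228
```

```bash
python3 z.py s16 side 220 240 380 360
```

```text
k 5 34.325 [0.4598 0.2934 0.1594] [ 0.65 -0.13  0.18] 0.2313
```

View pics/s16.png

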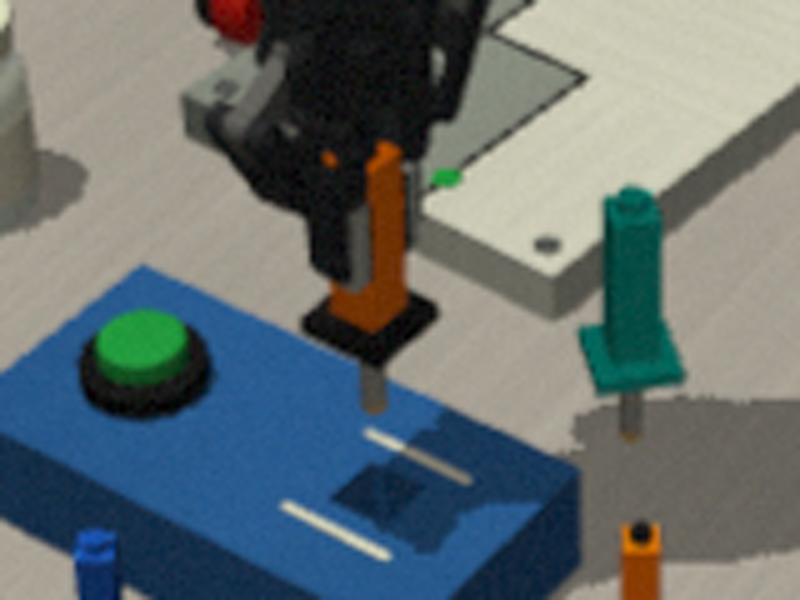

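The probe is held upright with its tip at about side (294.7,322). Moving above the green dot.

Call:
drive_tool --increments '[0.4,-0.8,0,0,0,0,0.8,1,-1.8,0,0,0,0,0.8,1,-1.9,0,0,0,0,0.8,1,-1.9,0,0,0,0,0.8,1,-1.9,0,0,0,0,0.8,1,-1.9,0,0,0,0,0.8,1,-1.9,0,0,0,0,0.8,1,-1.9,0,0,0,0,0.8,1,-1.9,0,0,0,0,0.8,1,-1.9,0,0,0,0,0.8,1,-1.9,0,0,0,0,0.8,0.5,-0.6,0,0,0,0,0.8,0,0,-1,0,0,0,0.8,0,0,-1,0,0,0,0.8,0,0,-1,0,0,0,0.8,0,0,-1,0,0,0,0.8,0,0,0,0,0,0,0.8,0,0,0,0,0,0,0.8]'

```text
t: 36.58
ee_pos: [0.5693, 0.0907, 0.12]
orientation: [0.03, 1.0, 0.0, 0.0]
ft_force: [-0.3, -0.0, -1.5]
grip_width: 0.224
```

```bash
python3 z.py s17 side 250 200 410 320; python3 z.py t17 top 250 190 410 310; python3 - <<'E'
from h import *
s=eyes.camera("side"); p=bot.get_state()["ee_pos"]
print(w2px(s,p-[0,0,.07]), w2px(s,p-[0,0,.03]),p)
print(w2px(s,[.5685,.09,.025]))
H=hsv(s);h,sa,v=[H[:,:,i].astype(int) for i in range(3)]
r=np.zeros(h.shape,bool); r[230:320,280:360]=1
for ce,st in blobs((h>45)&(h<75)&(sa>120)&r,8): print("green",ce,st)
E
```

```text
k 5 36.625 [0.5695 0.0907 0.1202] [ 0.27  0.78 -1.06] 0.2268
k 5 36.675 [0.5695 0.0907 0.1203] [ 0.15 -0.32 -0.01] 0.2259
[307.15079998 265.52215548] [306.62697876 250.4112619 ] [0.56952315 0.09069204 0.12035131]
[308.03376827 274.83261933]
green [308.7 274.9] [306 274   6   3  15]
```

View pics/s17.png

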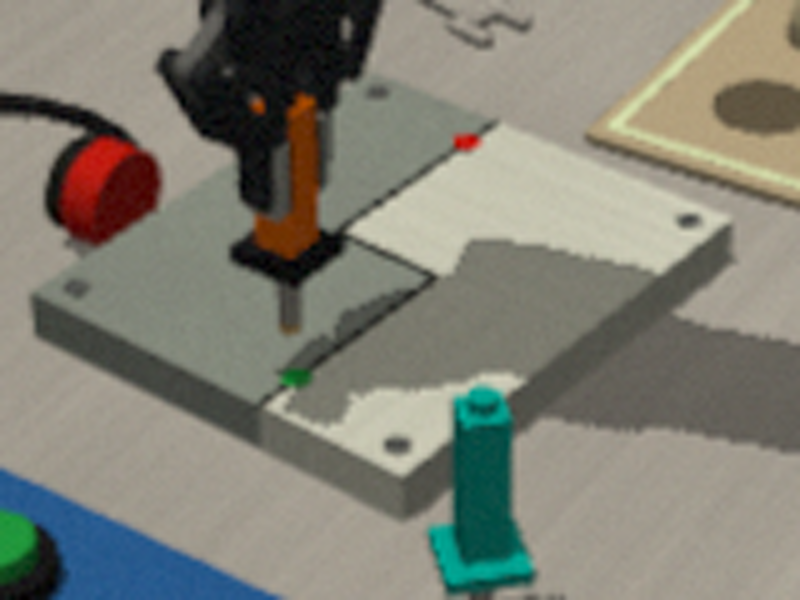

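View pics/t17.png

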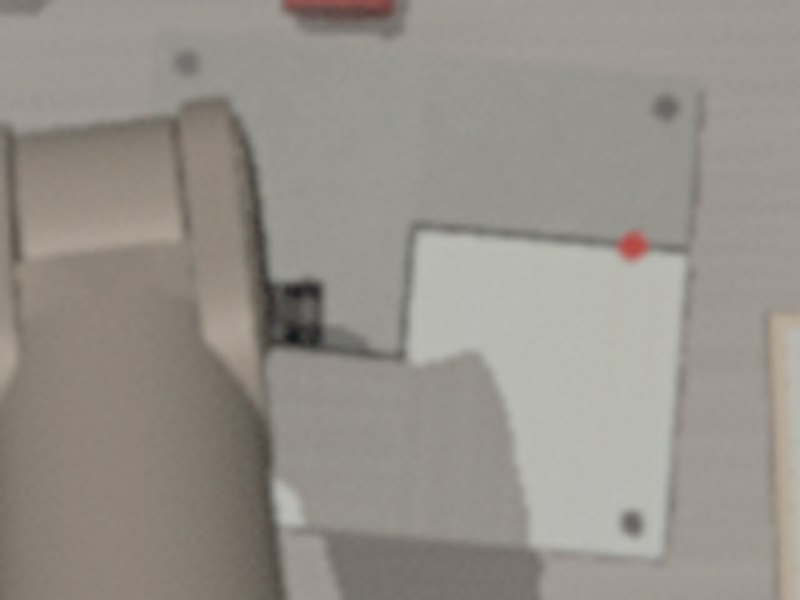

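The tip shows at side (307.9,266.4), against a predicted (307.2,265.5). The green dot is at (308.7,274.9), against (308.0,274.8), so they agree within about 2 mm. Descending slowly to about 3–4 mm above the face.

Call:
drive_tool --increments '[-0.1,-0.1,-0.4,0,0,0,0.8,0,0,-0.4,0,0,0,0.8,0,0,-0.4,0,0,0,0.8,0,0,-0.3,0,0,0,0.8,0,0,-0.3,0,0,0,0.8,0,0,-0.2,0,0,0,0.8,0,0,-0.15,0,0,0,0.8,0,0,0,0,0,0,0.8,0,0,0,0,0,0,0.8]'

```text
t: 37.85
ee_pos: [0.5682, 0.0896, 0.0984]
orientation: [0.03, 1.0, 0.0, 0.0]
ft_force: [-0.2, 0.3, -1.7]
grip_width: 0.226
```

```bash
python3 z.py s18 side 270 220 350 280
```

```text
k 10 37.9 [0.5682 0.0897 0.0985] [-0.25 -0.05  0.2 ] 0.226
```

View pics/s18.png

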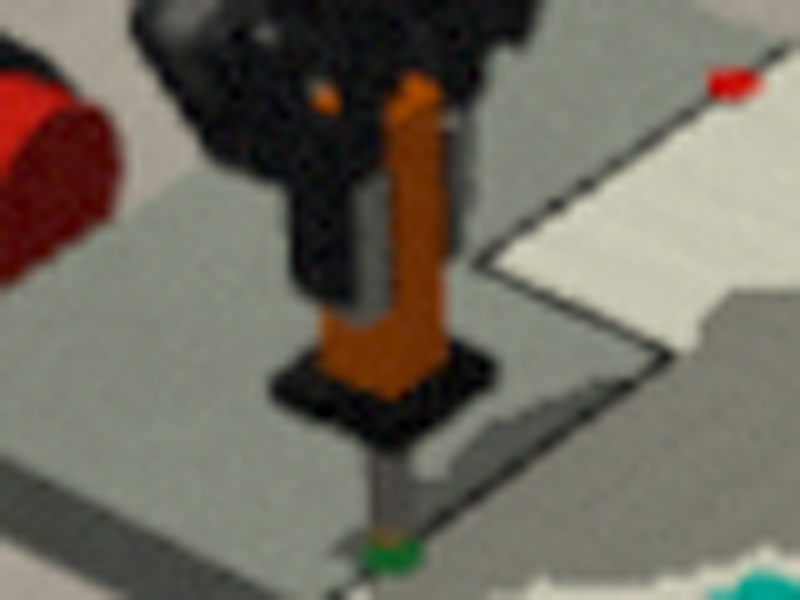

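The tip sits just above the green dot (crop 392,545) with no contact force. Tracing leg 1.

Call:
drive_tool --increments '[-0.04,-0.37,0,0,0,0,0.8,-0.04,-0.37,0,0,0,0,0.8,-0.04,-0.37,0,0,0,0,0.8,-0.04,-0.37,0,0,0,0,0.8,-0.04,-0.37,0,0,0,0,0.8,-0.04,-0.37,0,0,0,0,0.8,-0.04,-0.37,0,0,0,0,0.8,-0.04,-0.37,0,0,0,0,0.8,-0.04,-0.37,0,0,0,0,0.8,-0.04,-0.37,0,0,0,0,0.8,-0.04,-0.37,0,0,0,0,0.8,-0.04,-0.37,0,0,0,0,0.8,-0.04,-0.37,0,0,0,0,0.8,-0.04,-0.37,0,0,0,0,0.8]'

```text
t: 39.65
ee_pos: [0.5625, 0.0376, 0.0983]
orientation: [0.03, 1.0, 0.0, 0.0]
ft_force: [0.3, -0.3, -1.0]
grip_width: 0.231
```

Call:
drive_tool --increments '[-0.04,-0.37,0,0,0,0,0.8,-0.04,-0.37,0,0,0,0,0.8,-0.04,-0.37,0,0,0,0,0.8,-0.04,-0.37,0,0,0,0,0.8,-0.04,-0.37,0,0,0,0,0.8,-0.04,-0.37,0,0,0,0,0.8,-0.04,-0.37,0,0,0,0,0.8,-0.04,-0.37,0,0,0,0,0.8,-0.04,-0.37,0,0,0,0,0.8,-0.04,-0.37,0,0,0,0,0.8,-0.04,-0.37,0,0,0,0,0.8,-0.04,-0.37,0,0,0,0,0.8,-0.04,-0.37,0,0,0,0,0.8,0,0,0,0,0,0,0.8]'

```text
t: 41.4
ee_pos: [0.5573, -0.0108, 0.0984]
orientation: [0.03, 1.0, -0.0, 0.0]
ft_force: [-0.5, 0.4, -1.0]
grip_width: 0.23
```

```bash
python3 z.py s19 side 290 200 370 260
```

```text
k 10 41.45 [ 0.5573 -0.0104  0.0983] [ 0.25  0.67 -1.12] 0.2281
```

View pics/s19.png

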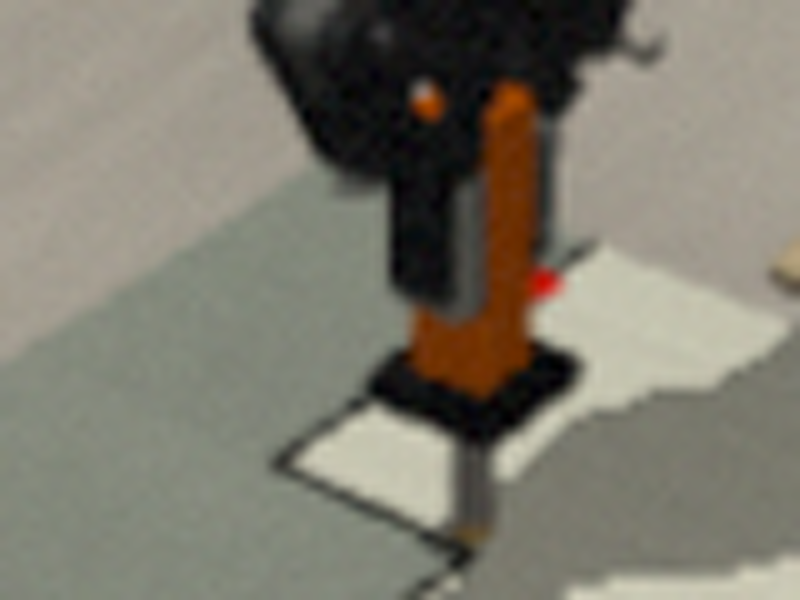

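The tip is just above corner 1 (tip 473,540; corner 472,552). Now the second leg.

Call:
drive_tool --increments '[0.37,-0.04,0,0,0,0,0.8,0.37,-0.04,0,0,0,0,0.8,0.37,-0.04,0,0,0,0,0.8,0.37,-0.04,0,0,0,0,0.8,0.37,-0.04,0,0,0,0,0.8,0.37,-0.04,0,0,0,0,0.8,0.37,-0.04,0,0,0,0,0.8,0.37,-0.04,0,0,0,0,0.8,0.37,-0.04,0,0,0,0,0.8,0.37,-0.04,0,0,0,0,0.8,0.37,-0.04,0,0,0,0,0.8,0.37,-0.04,0,0,0,0,0.8,0.37,-0.04,0,0,0,0,0.8,0.37,-0.04,0,0,0,0,0.8,0.37,-0.03,0,0,0,0,0.8,0.37,-0.03,0,0,0,0,0.8,0,0,0,0,0,0,0.8]'

```text
t: 43.58
ee_pos: [0.6168, -0.0165, 0.0983]
orientation: [0.03, 1.0, 0.0, 0.0]
ft_force: [0.6, -0.1, -0.9]
grip_width: 0.227
```

```bash
python3 z.py s20 side 290 190 370 250
```

```text
k 10 43.625 [ 0.6166 -0.0165  0.0983] [ 0.61 -0.3  -0.87] 0.227
```

View pics/s20.png

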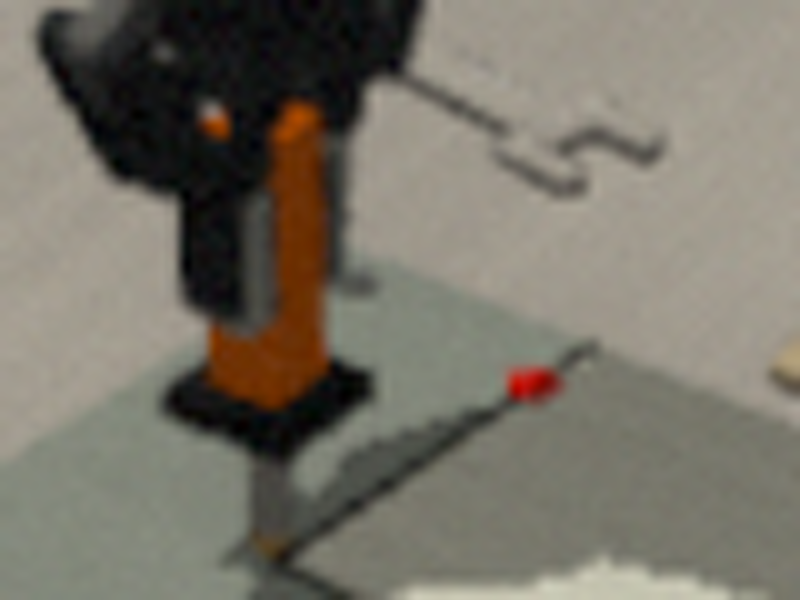

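The tip is over corner 2 (crop 270,550). Last leg, to (0.6057, -0.1157).

Call:
drive_tool --increments '[-0.04,-0.37,0,0,0,0,0.8,-0.04,-0.37,0,0,0,0,0.8,-0.04,-0.37,0,0,0,0,0.8,-0.04,-0.37,0,0,0,0,0.8,-0.04,-0.37,0,0,0,0,0.8,-0.04,-0.37,0,0,0,0,0.8,-0.04,-0.37,0,0,0,0,0.8,-0.04,-0.37,0,0,0,0,0.8,-0.04,-0.37,0,0,0,0,0.8,-0.04,-0.37,0,0,0,0,0.8,-0.04,-0.37,0,0,0,0,0.8,-0.04,-0.37,0,0,0,0,0.8,-0.04,-0.37,0,0,0,0,0.8,-0.04,-0.37,0,0,0,0,0.8]'

```text
t: 45.38
ee_pos: [0.6109, -0.0685, 0.0983]
orientation: [0.03, 1.0, 0.0, -0.0]
ft_force: [0.0, 0.1, -1.2]
grip_width: 0.228
```

Call:
drive_tool --increments '[-0.04,-0.37,0,0,0,0,0.8,-0.04,-0.37,0,0,0,0,0.8,-0.04,-0.37,0,0,0,0,0.8,-0.04,-0.37,0,0,0,0,0.8,-0.04,-0.37,0,0,0,0,0.8,-0.04,-0.37,0,0,0,0,0.8,-0.04,-0.37,0,0,0,0,0.8,-0.04,-0.37,0,0,0,0,0.8,-0.04,-0.37,0,0,0,0,0.8,-0.04,-0.37,0,0,0,0,0.8,-0.04,-0.37,0,0,0,0,0.8,-0.04,-0.37,0,0,0,0,0.8,-0.04,-0.37,0,0,0,0,0.8,0,0,0,0,0,0,0.8,0,0,0,0,0,0,0.8,0,0,0,0,0,0,0.8]'

```text
t: 47.38
ee_pos: [0.6058, -0.1161, 0.0983]
orientation: [0.03, 1.0, 0.0, 0.0]
ft_force: [-0.5, -0.1, -0.1]
grip_width: 0.229
```

```bash
python3 z.py s21 side 300 180 480 260
```

```text
k 4 47.425 [ 0.6058 -0.1161  0.0983] [-0.31  0.32 -1.73] 0.2243
```

View pics/s21.png

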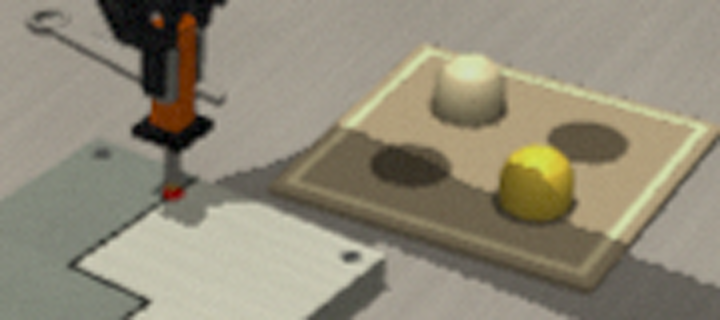

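The tip is at the red dot (crop 173,192) and both soaps still stand on the tray. Lifting slowly and going back to the stand.

Call:
drive_tool --increments '[0,0,0.3,0,0,0,0.8,0,0,0.5,0,0,0,0.8,0,0,0.7,0,0,0,0.8,0,0,1,0,0,0,0.8,0,0,1,0,0,0,0.8,0,0,1,0,0,0,0.8,0,0,1,0,0,0,0.8,0,0,0.7,0,0,0,0.8,-0.5,1.5,0,0,0,0,0.8,-1,3,0,0,0,0,0.8,-1,3,0,0,0,0,0.8,-1,3,0,0,0,0,0.8,-1,3,0,0,0,0,0.8,-1,3,0,0,0,0,0.8,-1,3,0,0,0,0,0.8,-1,3,0,0,0,0,0.8,-1,3,0,0,0,0,0.8,-1,3,0,0,0,0,0.8,-1,3,0,0,0,0,0.8,-1,3,0,0,0,0,0.8]'

```text
t: 49.92
ee_pos: [0.4889, 0.2304, 0.1599]
orientation: [0.029, 1.0, 0.0, -0.001]
ft_force: [0.8, 0.4, -1.0]
grip_width: 0.229
```

Call:
drive_tool --increments '[-1.2,2.5,0,0,0,0,0.8,-1.2,2.5,0,0,0,0,0.8,-0.7,1.5,0,0,0,0,0.8,0,0,0,0,0,0,0.8,0,0,0,0,0,0,0.8,0,0,0,0,0,0,0.8]'

```text
t: 50.68
ee_pos: [0.4604, 0.2923, 0.1603]
orientation: [0.031, 1.0, -0.0, 0.0]
ft_force: [-0.5, 0.2, -1.3]
grip_width: 0.228
```

```bash
python3 z.py s22 side 220 240 380 360
```

```text
k 5 50.725 [0.4603 0.2924 0.1604] [-0.41 -0.18 -0.86] 0.2246
```

View pics/s22.png

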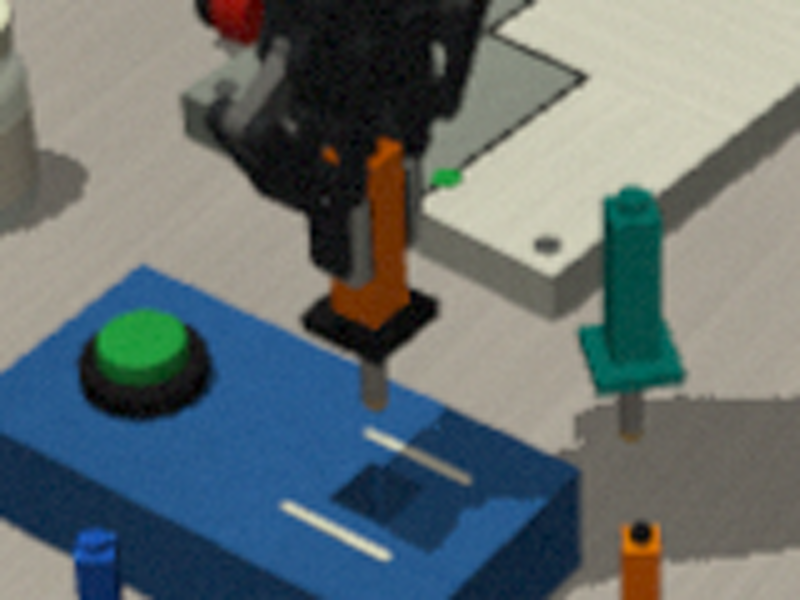

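The pose is the same as after the lift. Lowering into the well.

Call:
drive_tool --increments '[0,0.1,-0.5,0,0,0,0.8,0,0,-1,0,0,0,0.8,0,0,-1,0,0,0,0.8,0,0,-1,0,0,0,0.8,0,0,-1,0,0,0,0.8,0,0,-1,0,0,0,0.8,0,0,-1,0,0,0,0.8,0,0,-0.6,0,0,0,0.8,0,0,-0.3,0,0,0,0.8,0,0,-0.3,0,0,0,0.8,0,0,-0.2,0,0,0,0.8,0,0,0,0,0,0,0.8]'

```text
t: 52.22
ee_pos: [0.4597, 0.2946, 0.0814]
orientation: [0.03, 1.0, 0.0, 0.0]
ft_force: [-0.5, 0.0, -0.2]
grip_width: 0.222
```

```bash
python3 z.py s23 side 220 240 380 360
```

```text
k 5 52.275 [0.4598 0.2947 0.0814] [-0.27  0.26 -1.22] 0.2276
```

View pics/s23.png

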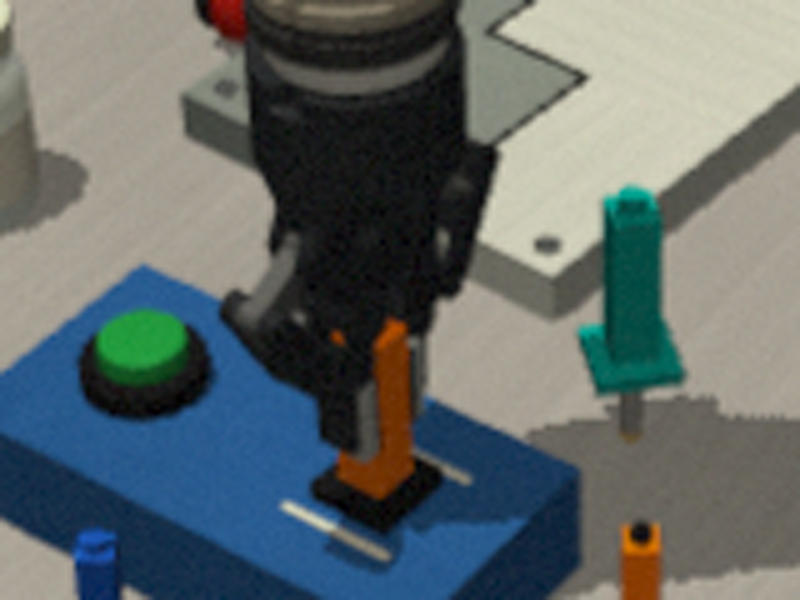

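Call:
drive_tool --increments '[0,0,-0.1,0,0,0,0.8,0,0,0,0,0,0,0.8,0,0,0,0,0,0,0.77,0,0,0,0,0,0,0.74,0,0,0,0,0,0,0.7,0,0,0,0,0,0,0.6,0,0,0,0,0,0,0.45,0,0,0,0,0,0,0.3,0,0,0,0,0,0,0.2,0,0,0,0,0,0,0.2,0,0,1,0,0,0,0.2,0,0,2,0,0,0,0.2,0,0,2,0,0,0,0.2,0,0,2,0,0,0,0.2,0,0,2,0,0,0,0.2,0,0,1,0,0,0,0.2,0,0,0,0,0,0,0.2]'

```text
t: 54.4
ee_pos: [0.4601, 0.2949, 0.1812]
orientation: [0.03, 1.0, 0.001, 0.001]
ft_force: [-0.3, -0.1, 0.0]
grip_width: 0.8
```

```bash
python3 z.py s24 side 200 180 480 370
```

```text
k 2 54.45 [0.4596 0.2945 0.1803] [ 0.28 -0.46 -0.38] 0.7985
```

View pics/s24.png

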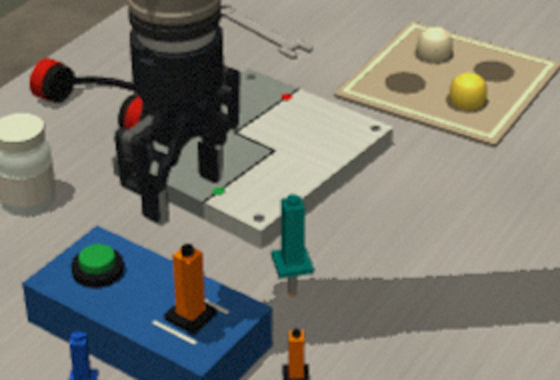

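The probe stands in its stand (crop 188,285) and the soaps are in place. Next I'll locate the button top.

```bash
python3 - <<'E'
from pr import *
H=hsv(s); h,sa,v=[H[:,:,i].astype(int) for i in range(3)]
r=np.zeros(h.shape,bool); r[285:335,225:275]=1
for ce,st in blobs((h>45)&(h<75)&(sa>100)&(v>120)&r,8): print("green",ce,st); us=ce
X=tri(np.array([193.3,254.7]),us); print(X)
x0,y0=225,290
cv2.imwrite("pics/bs.png",cv2.resize(s["frame"][y0:340,x0:285],None,fx=10,fy=10,interpolation=cv2.INTER_CUBIC)[:,:,::-1])
E
```

```text
green [247.7 307.5] [240 302  17  12 151]
(array([0.57477818, 0.28913291, 0.06944995]), array([0.13888102, 0.18663184]), array([-0.25822092, -0.02629641]))
```

View pics/bs.png

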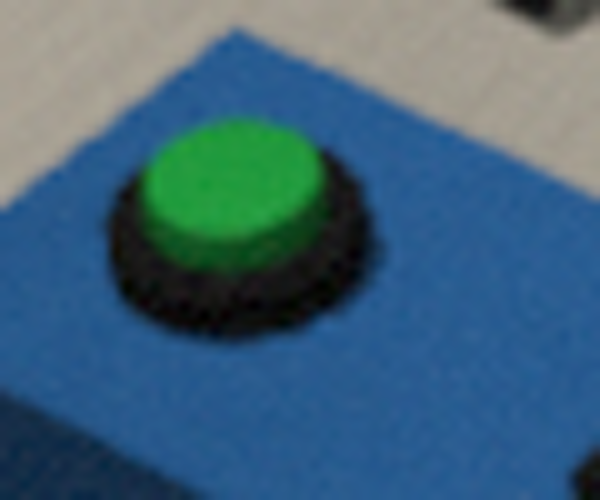

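Button top is at (0.575, 0.289), z about 0.069. Moving over it with the jaws shut.

Call:
drive_tool --increments '[0.7,0,0,0,0,0,0.4,1.5,-0.1,0,0,0,0,0.6,1.5,-0.1,0,0,0,0,0.8,1.5,-0.1,0,0,0,0,1,1.5,-0.1,0,0,0,0,1,1.5,-0.1,0,0,0,0,1,1.5,0,0,0,0,0,1,1.5,0,0,0,0,0,1,0.3,0,0,0,0,0,1,0,0,0,0,0,0,1,0,0,-2,0,0,0,1,0,0,-2,0,0,0,1,0,0,-2,0,0,0,1,0,0,-2,0,0,0,1,0,0,-1.5,0,0,0,1,0,0,0,0,0,0,1,0,0,0,0,0,0,1]'

```text
t: 56.68
ee_pos: [0.5753, 0.2898, 0.0859]
orientation: [0.03, 1.0, 0.0, 0.001]
ft_force: [-0.1, 0.1, 0.7]
grip_width: -0.001
```

```bash
python3 z.py s25 side 200 230 360 350
```

```text
k 5 56.725 [0.5755 0.2899 0.0862] [-1.32  0.49 -0.37] -0.0031
```

View pics/s25.png

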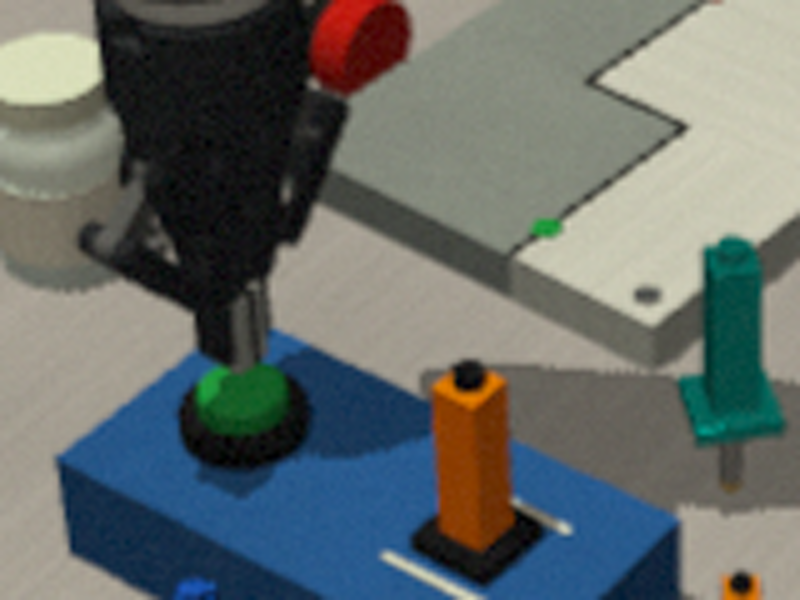

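Call:
drive_tool --increments '[0,0,-0.5,0,0,0,1,0,0,-0.4,0,0,0,1,0,0,-0.3,0,0,0,1,0,0,-0.3,0,0,0,1,0,0,-0.2,0,0,0,1,0,0,0,0,0,0,1]'

```text
t: 57.48
ee_pos: [0.5746, 0.2896, 0.0685]
orientation: [0.03, 1.0, 0.0, -0.0]
ft_force: [-0.8, -0.9, 3.8]
grip_width: 0.003
```

Call:
drive_tool --increments '[0,0,-0.1,0,0,0,1,0,0,-0.1,0,0,0,1,0,0,0,0,0,0,1]'

```text
t: 57.85
ee_pos: [0.5746, 0.2896, 0.0664]
orientation: [0.03, 1.0, 0.0, -0.0]
ft_force: [-1.9, -0.8, 5.2]
grip_width: 0.001
```

Call:
drive_tool --increments '[0,0,-0.1,0,0,0,1,0,0,-0.1,0,0,0,1,0,0,0,0,0,0,1]'

```text
t: 58.22
ee_pos: [0.5747, 0.2896, 0.066]
orientation: [0.03, 1.0, 0.0, -0.0]
ft_force: [-4.7, -2.2, 12.5]
grip_width: -0.005
```

The button bottomed out: z stopped at 0.066 and the force rose to 12.5 N. Raising.

Call:
drive_tool --increments '[0,0,0,0,0,0,1,0,0,0.5,0,0,0,1,0,0,1,0,0,0,1,0,0,2,0,0,0,1,0,0,2,0,0,0,1,0,0,3,0,0,0,1,0,0,3,0,0,0,1,0,0,3,0,0,0,1,0,0,2,0,0,0,1,0,1.5,0,0,0,0,1,0,3,0,0,0,0,1,0,3,0,0,0,0,1,0,3,0,0,0,0,1,0,3,0,0,0,0,1,0,1.5,0,0,0,0,1,0,0,0,0,0,0,1,0,0,0,0,0,0,1]'

```text
t: 60.35
ee_pos: [0.5753, 0.438, 0.2292]
orientation: [0.031, 1.0, -0.001, 0.0]
ft_force: [0.7, -0.6, -0.4]
grip_width: -0.002
```

```bash
python3 z.py s26 side 0 0 640 480;  python3 z.py t26 top 130 80 530 380
python3 - <<'E'
from h import *
c=eyes.camera("top"); H=hsv(c); h,s,v=[H[:,:,i].astype(int) for i in range(3)]
r=np.zeros(h.shape,bool); r[255:340,410:497]=1
for ce,st in blobs((s>75)&(h>21)&(v>100)&r,50): print("yel",ce,st)
for ce,st in blobs((s<40)&(v>110)&r,30): print("cream",ce,st,px2w(c,*ce,.03))
E
```

```text
k 1 60.4 [0.5754 0.4377 0.2294] [-0.28 -0.78 -0.56] 0.0013
k 2 60.45 [0.5755 0.4378 0.2296] [ 0.08 -0.02 -0.47] -0.0024
yel [446.  328.1] [437 319  18  19 249]
cream [466.8 269.8] [410 255  87  74 302] [ 0.52996417 -0.31880054  0.03      ]
cream [410.7 312.1] [410 270   3  70 137] [ 0.43778244 -0.18792324  0.03      ]
cream [473.8 278.7] [470 275   8   8  52] [ 0.5094725  -0.33389804  0.03      ]
```

View pics/s26.png

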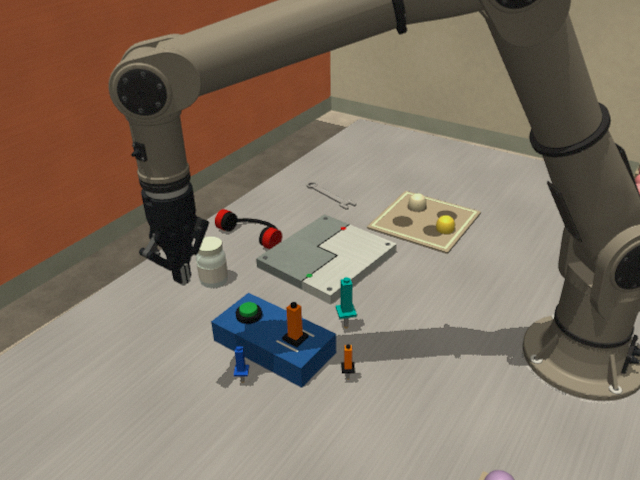

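View pics/t26.png

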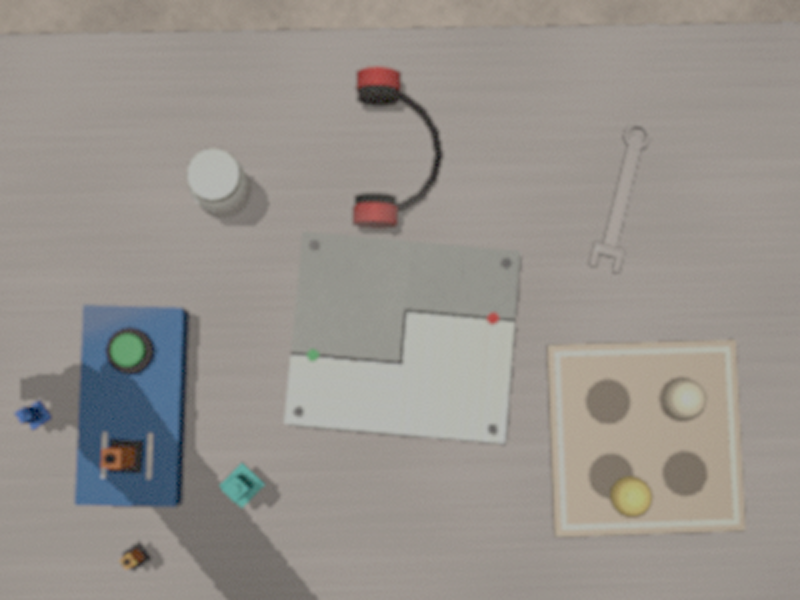

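The final look shows the yellow soap knocked aside to top (446,328), off its mark; everything else is in order. I'll measure it and put it back.

```bash
python3 - <<'E'
from h import *
c=eyes.camera("top")
x0,y0=410,250
f=np.clip(255*(c["frame"][y0:350,x0:500]/255.)**.6,0,255).astype(np.uint8)
cv2.imwrite("pics/ty.png",cv2.resize(f,None,fx=6,fy=6,interpolation=cv2.INTER_CUBIC)[:,:,::-1])
for z in (.022,.03): print(px2w(c,446,328.1,z).round(4), px2w(c,437.6,318.3,z).round(4))
s=eyes.camera("side"); H=hsv(s); h,sa,v=[H[:,:,i].astype(int) for i in range(3)]
r=np.zeros(h.shape,bool); r[200:270,400:490]=1
for ce,st in blobs((h>18)&(h<35)&(sa>120)&r,50): print("yellow side",ce,st, px2w(s,*ce,.008+.015).round(4))
x0,y0=390,190
cv2.imwrite("pics/sy.png",cv2.resize(s["frame"][y0:260,x0:490],None,fx=6,fy=6,interpolation=cv2.INTER_CUBIC)[:,:,::-1])
E
```

```text
[ 0.3995 -0.2682  0.022 ] [ 0.422  -0.2499  0.022 ]
[ 0.4001 -0.2663  0.03  ] [ 0.4225 -0.2482  0.03  ]
yellow side [445.1 224.2] [436 215  19  19 302] [ 0.3985 -0.266   0.023 ]
```

View pics/ty.png

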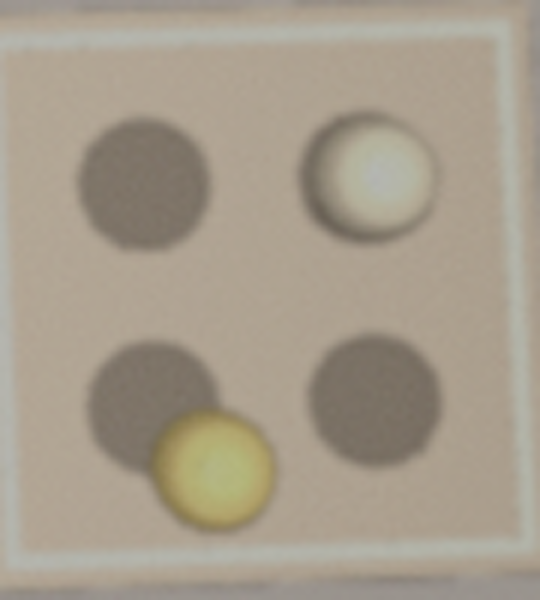

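View pics/sy.png

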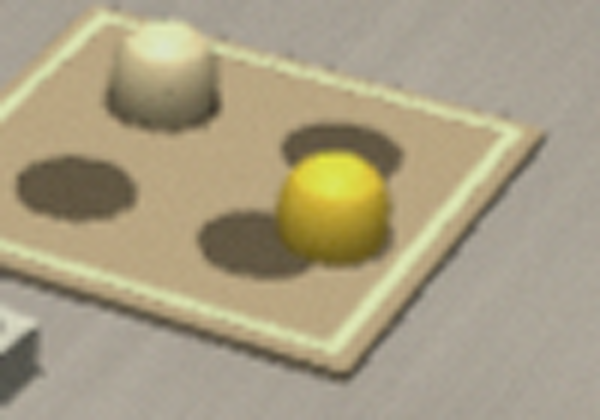

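Call:
drive_tool --increments '[-0.4,-1.5,0,0,0,0,0.9,-0.9,-3.6,0,0,0,0,0.8,-0.9,-3.6,0,0,0,0,0.6,-0.9,-3.6,0,0,0,0,0.4,-0.9,-3.6,0,0,0,0,0.3,-0.9,-3.6,0,0,0,0,0.2,-0.9,-3.6,0,0,0,0,0.2,-0.9,-3.6,0,0,0,0,0.2,-0.9,-3.6,0,0,0,0,0.2,-0.9,-3.6,0,0,0,0,0.2,-0.9,-3.6,0,0,0,0,0.2,-0.9,-3.6,0,0,0,0,0.2,-0.9,-3.6,0,0,0,0,0.2,-0.9,-3.6,0,0,0,0,0.2,-0.9,-3.6,0,0,0,0,0.2,-0.9,-3.6,0,0,0,0,0.2,-0.9,-3.6,0,0,0,0,0.2,-0.9,-3.6,0,0,0,0,0.2,-0.9,-3.6,0,0,0,0,0.2,-0.9,-3.6,0,0,0,0,0.2]'

```text
t: 63.1
ee_pos: [0.398, -0.2607, 0.2294]
orientation: [0.03, 1.0, 0.001, 0.0]
ft_force: [-0.4, -1.1, 0.1]
grip_width: 0.806
```

Call:
drive_tool --increments '[0,-0.5,-2,0,0,0,0.2,0,0,-3,0,0,0,0.2,0,0,-3,0,0,0,0.2,0,0,-3,0,0,0,0.2,0,0,0,0,0,0,0.2,0,0,0,0,0,0,0.2]'

```text
t: 63.85
ee_pos: [0.3998, -0.265, 0.1204]
orientation: [0.03, 1.0, -0.0, 0.001]
ft_force: [0.6, -0.9, -0.1]
grip_width: 0.802
```

```bash
python3 z.py s27 side 360 150 500 260
```

```text
k 5 63.9 [ 0.4003 -0.265   0.1207] [-0.39  0.01 -1.06] 0.7993
```

View pics/s27.png

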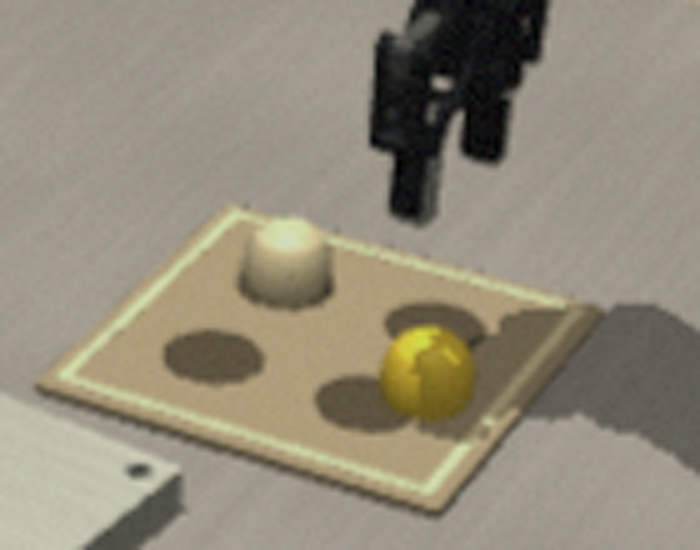

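Call:
drive_tool --increments '[0,-0.1,-1,0,0,0,0.2,0,0,-2,0,0,0,0.2,0,0,-2,0,0,0,0.2,0,0,-2,0,0,0,0.2,0,0,-1.5,0,0,0,0.2,0,0,-1,0,0,0,0.2,0,0,-0.6,0,0,0,0.2,0,0,-0.4,0,0,0,0.2,0,0,-0.1,0,0,0,0.2,0,0,0,0,0,0,0.2]'

```text
t: 65.15
ee_pos: [0.3999, -0.2655, 0.0136]
orientation: [0.03, 1.0, -0.0, 0.0]
ft_force: [0.1, -1.1, 0.4]
grip_width: 0.798
```

```bash
python3 z.py s28 side 380 170 500 260
```

```text
k 6 65.2 [ 0.4    -0.2655  0.0136] [-0.37  0.37  0.14] 0.8039
```

View pics/s28.png

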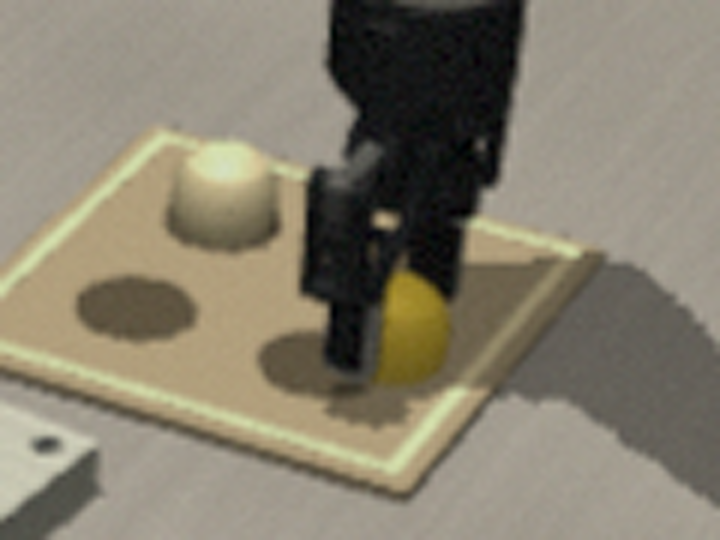

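The yellow soap is between the fingers (crop 410,330). Closing the same way as before.

Call:
drive_tool --increments '[0,0,0,0,0,0,0.25,0,0,0,0,0,0,0.3,0,0,0,0,0,0,0.35,0,0,0,0,0,0,0.4,0,0,0,0,0,0,0.42,0,0,0,0,0,0,0.43,0,0,0,0,0,0,0.44,0,0,0,0,0,0,0.445,0,0,0,0,0,0,0.45,0,0,0,0,0,0,0.455,0,0,0,0,0,0,0.458,0,0,0,0,0,0,0.458]'

```text
t: 66.7
ee_pos: [0.3998, -0.2657, 0.0136]
orientation: [0.03, 1.0, -0.0, 0.0]
ft_force: [-0.8, -0.5, 4.6]
grip_width: 0.54
```

Call:
drive_tool --increments '[0,0,0.2,0,0,0,0.458,0,0,0.3,0,0,0,0.458,0,0,0.5,0,0,0,0.458,0.3,0.3,0,0,0,0,0.458,0.5,0.4,0,0,0,0,0.458,0.5,0.4,0,0,0,0,0.458,0.5,0.4,0,0,0,0,0.458,0.5,0.3,0,0,0,0,0.458,0,0,0,0,0,0,0.458,0,0,0,0,0,0,0.458]'

```text
t: 67.95
ee_pos: [0.4225, -0.2475, 0.0233]
orientation: [0.03, 1.0, 0.0, -0.0]
ft_force: [-0.1, -0.0, -1.0]
grip_width: 0.54
```

```bash
python3 z.py s29 side 380 170 500 260
```

```text
k 6 68.0 [ 0.4224 -0.2476  0.0233] [-0.86  0.79 -0.95] 0.5441
```

View pics/s29.png

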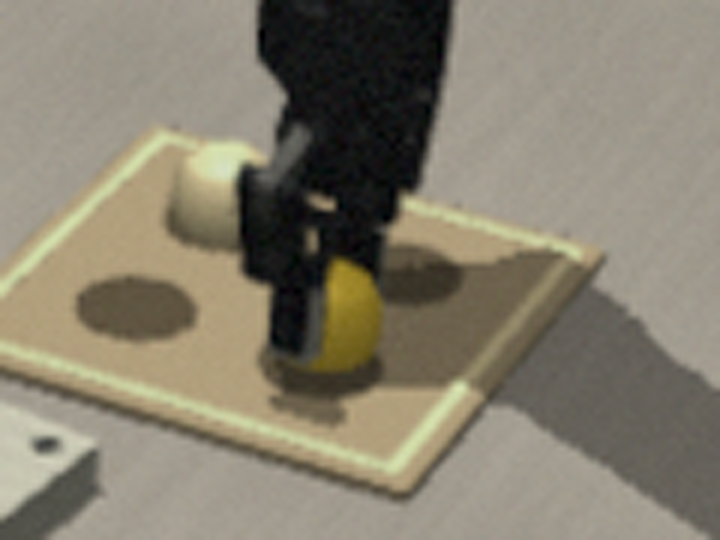

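Yellow is over its mark and lifted. Lowering 9.5 mm, releasing, and withdrawing.

Call:
drive_tool --increments '[0,0,-0.3,0,0,0,0.458,0,0,-0.2,0,0,0,0.458,0,0,-0.2,0,0,0,0.458,0,0,-0.1,0,0,0,0.458,0,0,-0.1,0,0,0,0.458,0,0,-0.05,0,0,0,0.458,0,0,0,0,0,0,0.458,0,0,0,0,0,0,0.45,0,0,0,0,0,0,0.44,0,0,0,0,0,0,0.42,0,0,0,0,0,0,0.39,0,0,0,0,0,0,0.35,0,0,0,0,0,0,0.3,0,0,0,0,0,0,0.25,0,0,0,0,0,0,0.2,0,0,0,0,0,0,0.2,0,0,1,0,0,0,0.2,0,0,2,0,0,0,0.2,0,0,3,0,0,0,0.2,0,0,3,0,0,0,0.2]'

```text
t: 70.5
ee_pos: [0.4226, -0.2475, 0.1053]
orientation: [0.03, 1.0, -0.0, 0.0]
ft_force: [0.6, -0.4, 0.7]
grip_width: 0.799
```

Call:
drive_tool --increments '[0,1,3,0,0,0,0.2,0,2,3,0,0,0,0.2,0,3,0,0,0,0,0.2,0,3,0,0,0,0,0.2,0,3,0,0,0,0,0.2,0,3,0,0,0,0,0.2,0,3,0,0,0,0,0.2,0,3,0,0,0,0,0.2,0,3,0,0,0,0,0.2,0,2,0,0,0,0,0.2,0,0,0,0,0,0,0.2,0,0,0,0,0,0,0.2,0,0,0,0,0,0,0.2]'

```text
t: 72.12
ee_pos: [0.4227, 0.0115, 0.164]
orientation: [0.031, 1.0, -0.0, 0.0]
ft_force: [0.2, -0.6, -0.8]
grip_width: 0.801
```

```bash
python3 z.py s30 side 0 0 640 480;  python3 z.py t30 top 130 80 530 380
python3 - <<'E'
from h import *
c=eyes.camera("top"); H=hsv(c); h,s,v=[H[:,:,i].astype(int) for i in range(3)]
r=np.zeros(h.shape,bool); r[255:340,410:497]=1
for ce,st in blobs((s>75)&(h>21)&(v>100)&r,50): print("yel",ce,st)
for ce,st in blobs((s<40)&(v>110)&r,30): print("cream",ce,st)
x0,y0=410,250
f=np.clip(255*(c["frame"][y0:350,x0:500]/255.)**.6,0,255).astype(np.uint8)
cv2.imwrite("pics/ty2.png",cv2.resize(f,None,fx=6,fy=6,interpolation=cv2.INTER_CUBIC)[:,:,::-1])
E
```

```text
k 1 72.175 [0.4227 0.0116 0.1639] [-0.1  -0.33 -0.2 ] 0.7993
k 2 72.225 [0.4227 0.0118 0.1639] [-1.12 -0.52  0.58] 0.8037
yel [436.9 317.9] [428 309  18  18 246]
cream [466.1 269.6] [410 255  87  74 308]
cream [410.7 311.8] [410 269   3  71 138]
cream [473.7 278.8] [470 275   9   8  51]
```

View pics/s30.png

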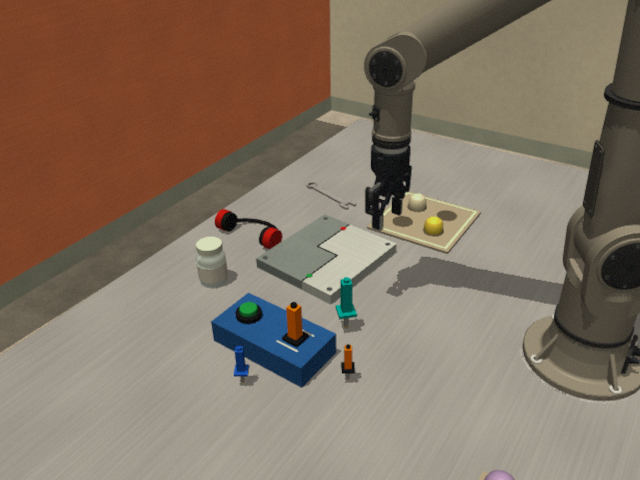

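View pics/t30.png

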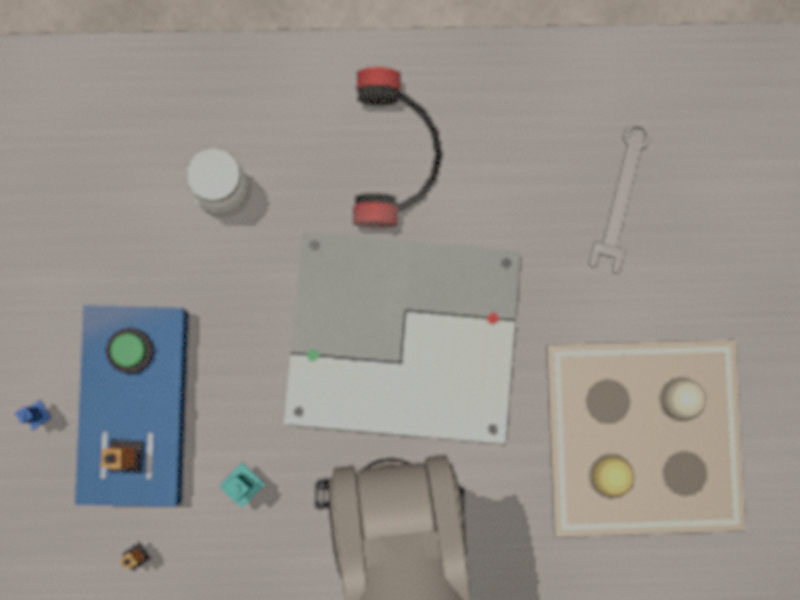

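View pics/ty2.png

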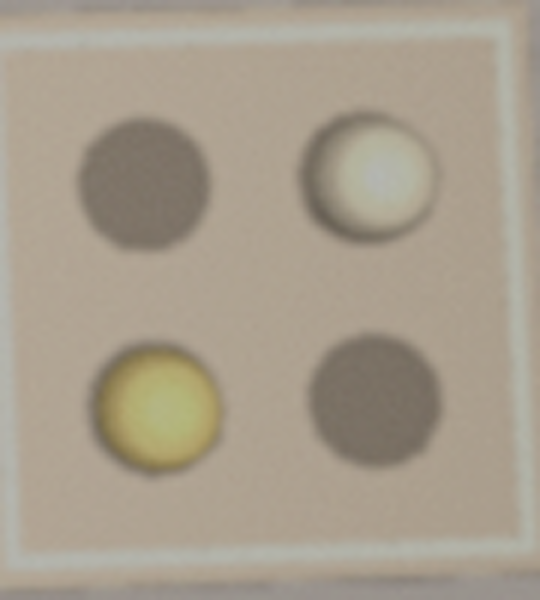

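Both soaps are on their marks (yellow (436.9,317.9), cream unchanged). The probe is upright in its stand, the button is up, the bystanders are where they started and the robot is clear. Handing in.

```bash
python3 -c "
from cell import ticket
print(ticket.finish_job())"
```

```text
the job is handed in; nothing more can be done
None
```

I did every step of the task and handed the job in at about 72 s; the hand-in gives no verdict.

- **Soaps:** There were two soaps on the die, yellow and cream. I gripped them lightly and set each upright on a tray mark. The yellow one was later knocked about 3 cm off its mark, which I saw in the check after the button press, so I picked it up and put it back. In the last pictures both stand upright, within about 2 mm of their marks. The grip force cannot be read, so I kept it low by stopping the jaws just past contact.
- **Probe:** I took the larger orange probe and traced the seam from the green dot to the red dot at about 3 cm/s, with the tip about 3 mm above the face. The force readings showed only noise, so the tip did not press on the die. The probe is back upright in its stand, released.
- **Button:** I pressed it until it bottomed out at about 12 N. It had come up again in the last pictures.
- **Other objects:** The jar, earmuffs and wrench look unmoved, and the robot is clear of everything.
- **Disagreements:** The two cameras and the arm's readings agreed to about 2 mm throughout.
- **Left alone:** A lilac object at the very edge of the side view, at about (0.04, 0.37), lies beside the robot's base, out of reach and not on the die. I took it to be outside the job, but the pictures cannot confirm that.

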